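Take the bracket off the barbed drain hook and seat it on the cylinder head

TASK

The washed bracket has drained. Take it off the barbed hook without forcing it (raise it, tilt it and back it out over the barb), then lower it onto the two studs on the cylinder head so that its foot sits fully home and flat on the machined pad, and let go of it there. Do not drop it, and leave the bottle, the wrench and the dish of nuts where they are.

Things in the scene. Friction and masses are not known exactly. Their poses are not given: they have to be found in the camera images.
- bracket_bore (a point): Centre of the 32 mm round bore of the loose cast-aluminium bracket (0.3-0.5 kg). Axes: x the bracket's length, y through the bore, z up. Upright lug: 112 mm long (x), 12 mm thick (y), top edge 33 mm above here. It starts hanging upright, the bore's top resting on the hook's level arm, square to it within 5 degrees. Same either way round. Grip it across its thickness, beside the bore.
- bracket_top (a point): Middle of the lug's flat top edge, 33 mm above the bore's centre, same axes. The edge runs 42 mm either way in x, then rounds off (14 mm). A gripper fits from above over the lug 30 to 50 mm to either side of this point, clear of the hook.
- bracket_foot (a point): Centre of the underside of the bracket's foot, 63 mm below the bore's centre, same axes. The foot is a flat plate 180 (x) by 44 (y) by 10 mm with two 16 mm holes through it at x = -74 and +74 mm; the lug stands along its middle.
- hook_bend (a point): Point on the axis of the fixed barbed hook where its level arm (round rod, 8 mm thick, 155 mm above the bench) bends up. x: the way the hook points; z up. The arm runs back from here 92 mm to a 14 mm post, no taller than the arm. From here the rod rises 40 mm at 55 degrees to the tip. The lug's middle hangs 12 to 32 mm behind here. Below is a black drip tray 35 mm high.
- hook_tip (a point): Tip of the hook (rod axis, 4 mm of steel around it), 22.9 mm in front of and 32.8 mm above the bend; axes as hook_bend. From here the barb, 6 mm thick and 14 mm long, runs back and slightly down. The bore cannot pass with the lug upright; it passes with the lug tilted 25 to 35 degrees, top leaning back to the post, hook and barb kept mid-bore.
- barb_end (a point): Free end of the barb (its axis), 9.8 mm in front of and 28.0 mm above the bend; axes as hook_bend.
- seat (a point): Centre of the machined pad (50 by 190 mm) on the fixed cylinder head, on its surface, 121 mm above the bench; z up, y along the pad and head. Two upright studs stand on it at y = -74 and +74 mm: 10 mm thick, 28 mm tall, tapered ends. Valve springs 25 mm higher than the pad stand in a row at x = +77 mm. The head is 340 mm long and spans x = -40 to +110 mm.
- bracket: The same loose bracket; its origin is bracket_foot, with the same axes.
- stand: The drain stand, fixed: tray 250 by 210 mm, post and barbed hook. Origin on the bench under the tray's middle, x the way the hook points.
- head: The cylinder head on its two wooden bearers, fixed. Origin on the bench under its middle, y along its length, z up.
- cleaner: White bottle with a blue cap, 68 mm in diameter, 160 mm tall, standing between the head and the drain stand, farthest from the robot; bystander. Origin at its underside.
- dish: Steel dish with two nuts in it, 94 mm in diameter, 26 mm high, between the head and the drain stand, nearest the robot; bystander. Origin at its underside.
- wrench: Steel wrench, 150 mm long, lying on the bench between the head and the drain stand; bystander.
Things that resemble listed ones, but are neither listed nor needed, are in the scene too. Of the things shaped like the bracket, the aluminium one is meant.

How it is judged:
By the outcome, as a careful person would: the job done as asked, in the order asked, and still so for the second after the job is handed in, with the robot touching nothing.
It also fails if it takes over 51 s, if anything falls off the work surface, if the arm or the gripper's body presses on something with over 40 N, if the wrist force passes 120 N, or if a joint passes its speed limit or range.

ROBOT

A 6-joint arm with a two-finger parallel gripper is mounted at the origin on the work surface. World frame = base frame: x ahead of the robot, y to its left, z up, the work surface at z = 0. Lengths are in m, angles in degrees, forces in N, time in s.
With the tool pointing down it reaches from about 0.4 to 0.825 m from the base axis. Payload 7 kg.
Tool frame: the origin (TCP) lies on the centre line of the jaws, within the pads' length; the fingertips stand 25 mm ahead of it and the grasp point (between the pads) lies 6 mm ahead of it; x points along the fingers, z is the direction in which the jaws open and shut, and the axes are right-handed (so a half turn about x gives the same grasp; the last joint's range is limited). The gripper opens to 88 mm and grips with 3 to 60 N. Pads are 19 mm wide; open, the fingers measure 130 mm over their backs; the gripper's body (78 mm by 193 mm) begins 47 mm behind the grasp point.
Start: joints at [85.09, 20.546, 0.682, 0, -70.136, -16.507], TCP at [0.246, 0.628, 0.212] pointing down, gripper open.
Joint ranges: [-176.03, 176.03], [-82.01, 121.73], [-58.28, 71.71], [-173.87, 95.51], [-174.79, -0.11], [-173.66, 173.66]. Speed limits (degrees/s): [136.94, 136.94, 172.46, 180, 180, 180].

INTERFACE

Orientations are given as [roll, pitch, yaw] about the fixed x, y, z axes, in that order (R = Rz(yaw) Ry(pitch) Rx(roll)).
In Python, from plant import ctrl gives the robot as it stands. The module is installed in compiled form; this text tells all that it offers.
- The arm moves only by the tool send_rows, never from a script. Its argument "deltas" is a list of rows, each an object of numbers: "dx", "dy", "dz": the shift along the tool's x, y, z in mm; "ax", "ay", "az": the turn, a rotation vector about the tool's x, y, z in units of 5 degrees (1.0 is 5 degrees); "fingers": the opening, from 0 (shut) to 1 (fully open). A call has 1 to 12 rows; each row shifts and turns the commanded pose from where the row before left it, along the tool's axes as they then stand; what a row does not reach is not made up. A row lasts 1/8 s, in which the tool goes at most 62.5 mm and 10.7 degrees, less where a joint would pass 70% of its speed; a pose out of reach is approached as far as the arm can. A call with a gripper value outside its range is refused whole. The fingers move at their own pace and stop on an object; the grip force is fixed at half the most. Time passes only in rows, so rows that do not move let the fingers close. It gives the time, the measured TCP pose, the force and the opening at its end, in the units of the state.
- ctrl.get_obs(): the state, without advancing time (a new reading comes with each control period).
- ctrl.snapshot(name): name is "scene" or "top" or "wrist"; returns a dict with "image" (400x640x3 uint8, blue, green, red), "fx", "fy", "cx", "cy" (pixels), "k1" (the pictures are not rectified: a ray, as slopes to the right and down, at radius r is drawn at 1 + k1 r^2 times it, then the intrinsics apply), "R" (3x3) and "t" (3): a world point X has camera coordinates R X + t; the wrist camera has in their place "hand_eye" (4x4, takes a point from camera to tool coordinates, whose origin is the TCP and whose axes are the tool frame's). Camera axes: x right, y down, z forward; pixel columns grow to the right and rows downward; lengths in m; the calibration is good to about 2 mm. A picture is of the moment at which its call begins: read the wrist's pose just before it. There is no depth.
- ctrl.close_job(): hands the job in, once; it reports no verdict.
The state is a dict: "clock": time; "joint_pos": joint angles; "qvel": joint speeds; "tau": joint torques, N m; "tool_pos": TCP position; "orientation": TCP orientation; "force": force on the tool from outside, world axes, zero at the start; "moment": the same for the moment, N m; "opening": finger opening in m.
Only numpy, scipy, OpenCV 4.12 (cv2) and the standard library are available. Lean on these libraries where they do the work, as an engineer would, in place of code of your own. Each camera call takes 0.05 s, during which the arm holds its last target.

## Working session

There is one attempt and no reset: what is moved stays moved. The work goes in short steps, Python scripts to look and compute and a tool call to move; the robot and the scene stay as the last step left them, time stands still between calls to the robot, and variables do not carry over. Pictures are saved under pics/ and viewed, and the job is handed in when it is done.

Besides the shell and the picture viewer there is one more tool, called as name(argument=value, ...), one argument or row to a line, values as JSON. send_rows: Moves the arm, as the interface text tells. Its arguments: {"type":"object","properties":{"deltas":{"type":"array","items":{"type":"object","properties":{"dx":{"type":"number"},"dy":{"type":"number"},"dz":{"type":"number"},"ax":{"type":"number"},"ay":{"type":"number"},"az":{"type":"number"},"fingers":{"type":"number"}}}}},"required":["deltas"]}

```bash
mkdir -p pics
cat > h.py <<'E'
import numpy as np, cv2, json
from plant import ctrl
from scipy.spatial.transform import Rotation as Rn
def snap(n,fn=None):
    o=ctrl.get_obs(); s=ctrl.snapshot(n)
    if fn: cv2.imwrite('pics/'+fn,s['image'])
    return o,s
def toolT(o):
    T=np.eye(4); T[:3,:3]=Rn.from_euler('xyz',o['orientation'],degrees=True).as_matrix(); T[:3,3]=o['tool_pos']; return T
def ext(o,s):
    if 'hand_eye' in s:
        M=np.linalg.inv(toolT(o)@np.array(s['hand_eye'])); return M[:3,:3],M[:3,3]
    return np.array(s['R']),np.array(s['t']).ravel()
def ray(o,s,u,v):
    K=np.array([[s['fx'],0,s['cx']],[0,s['fy'],s['cy']],[0,0,1]],float)
    p=cv2.undistortPoints(np.array([[[u,v]]],float),K,np.array([s['k1'],0,0,0.]))[0,0]
    # one-term model is the same as OpenCV's k1
    R,t=ext(o,s); d=R.T@np.array([p[0],p[1],1]); return -R.T@t,d/np.linalg.norm(d)
def onz(o,s,u,v,z):
    c,d=ray(o,s,u,v); return c+d*(z-c[2])/d[2]
def proj(o,s,X):
    K=np.array([[s['fx'],0,s['cx']],[0,s['fy'],s['cy']],[0,0,1]],float)
    R,t=ext(o,s); return cv2.projectPoints(np.atleast_2d(np.array(X,float)),cv2.Rodrigues(R)[0],t,K,np.array([s['k1'],0,0,0.]))[0][:,0]
def tri(rays):
    A=np.zeros((3,3));b=np.zeros(3)
    for c,d in rays:
        P=np.eye(3)-np.outer(d,d);A+=P;b+=P@c
    X=np.linalg.solve(A,b); return X,[np.linalg.norm((np.eye(3)-np.outer(d,d))@(X-c))*1000 for c,d in rays]
E
python3 - <<'E'
from h import *
np.set_printoptions(precision=4,suppress=True)
print(ctrl.get_obs())
for n in('scene','top','wrist'):
    o,s=snap(n,n+'0.png'); print({k:v for k,v in s.items() if k!='image'})
    R,t=ext(o,s); print(n,-R.T@t,R[2])
E
```

```text
{'clock': 0.0, 'joint_pos': array([ 85.0916,  20.592 ,   0.6328,  -0.0199, -70.1369, -16.5066]), 'qvel': array([ 0.069 ,  0.0498, -0.0062, -0.0381,  0.0376, -0.0759]), 'tau': array([ -0.0027, -58.2707,  29.3054,   6.9968,   0.0071,  -0.0002]), 'tool_pos': array([0.2463, 0.6279, 0.2107]), 'orientation': array([   5.4746,   89.9021, -105.9471]), 'force': array([0.3968, 0.0549, 0.1944]), 'moment': array([ 0.0562, -0.0073, -0.013 ]), 'opening': 0.08772650894538626}
{'fx': 365.0450674933887, 'fy': 365.0450674933887, 'cx': 311.4455690187822, 'cy': 201.12928339308075, 'k1': -0.0760147816063925, 'R': array([[ 0.5163,  0.8564, -0.0041],
       [ 0.479 , -0.2927, -0.8276],
       [-0.7099,  0.4253, -0.5613]]), 't': array([-0.3967, -0.1126,  1.2785])}
scene [ 1.1665 -0.237   0.6228] [-0.7099  0.4253 -0.5613]
{'fx': 376.4308956222307, 'fy': 376.4308956222307, 'cx': 305.6751328319109, 'cy': 200.4564610389399, 'k1': -0.03159416836771947, 'R': array([[-0.0013, -1.    , -0.005 ],
       [-0.9932,  0.0019, -0.1162],
       [ 0.1162,  0.0048, -0.9932]]), 't': array([0.1356, 0.5361, 0.9871])}
top [0.418  0.1298 1.0434] [ 0.1162  0.0048 -0.9932]
{'fx': 355.98957322045396, 'fy': 355.98957322045396, 'cx': 322.4593785130823, 'cy': 208.78447838145652, 'k1': -0.06688082626978883, 'hand_eye': array([[-0.0002, -0.2878,  0.9577, -0.173 ],
       [-0.0013, -0.9577, -0.2878,  0.0779],
       [ 1.    , -0.0013, -0.0002,  0.0006],
       [ 0.    ,  0.    ,  0.    ,  1.    ]])}
wrist [0.3188 0.5992 0.3838] [-0.2683  0.1039 -0.9577]
```

View pics/scene0.png

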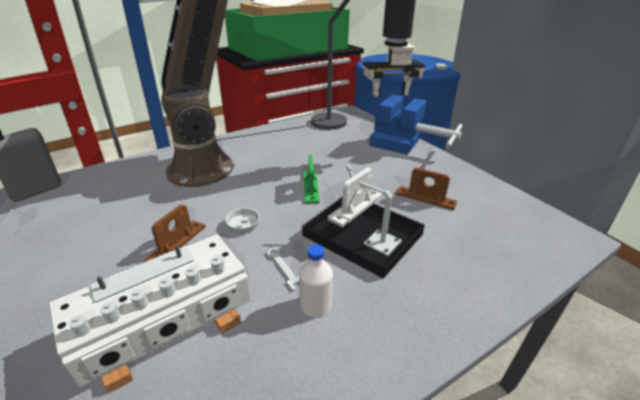

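View pics/top0.png

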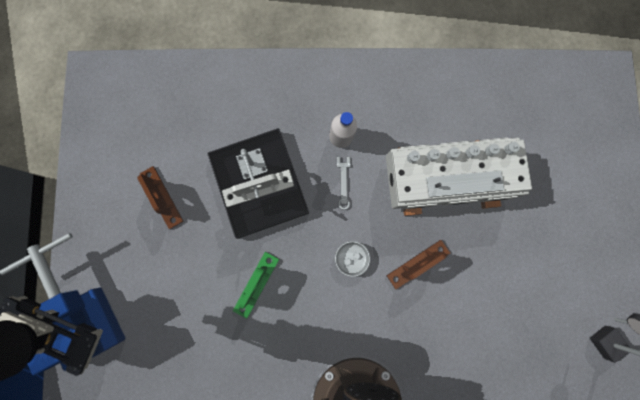

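View pics/wrist0.png

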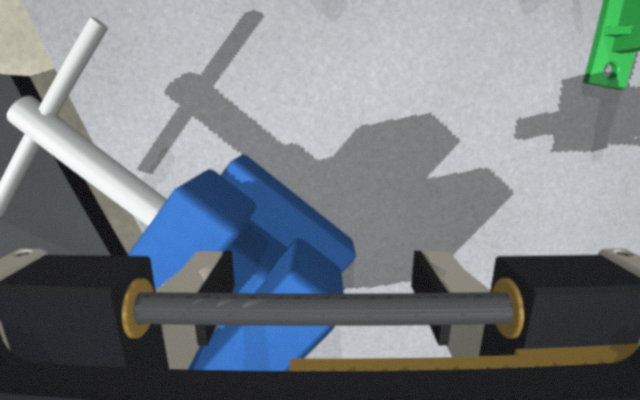

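Scene: the silver bracket hangs in the tray at scene (357,195) / top (258,187). Look-alikes: rust at top (160,197) and (419,263), and green at (256,285). The silver one on the hook fits the description; I'll confirm it in enlarged crops.

Run:
```python
import cv2,numpy as np
a=cv2.imread('pics/top0.png')[120:245,200:320]; b=cv2.imread('pics/scene0.png')[150:275,295:430]
c=cv2.imread('pics/top0.png')[130:220,380:540]; d=cv2.imread('pics/scene0.png')[220:385,45:255]
f=lambda i,w,h:cv2.resize(i,(w,h),interpolation=cv2.INTER_CUBIC)
cv2.imwrite('pics/c1.png',np.hstack([f(a,384,400),f(b,416,400)]))
cv2.imwrite('pics/c2.png',np.hstack([f(c,480,270),f(d,320,270)]))
```

```text
(no output)
```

View pics/c1.png

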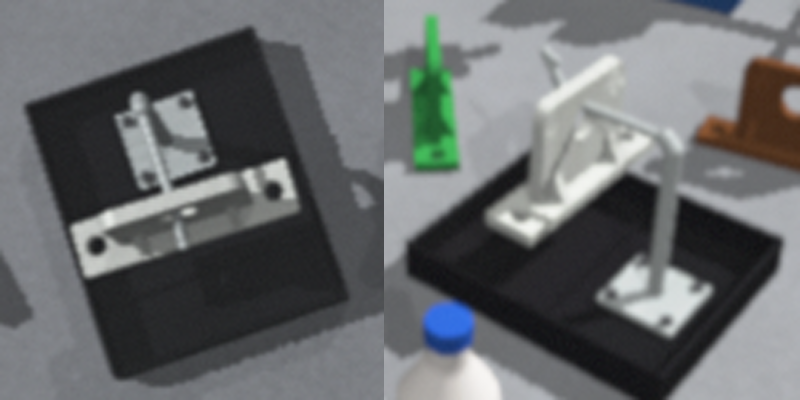

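View pics/c2.png

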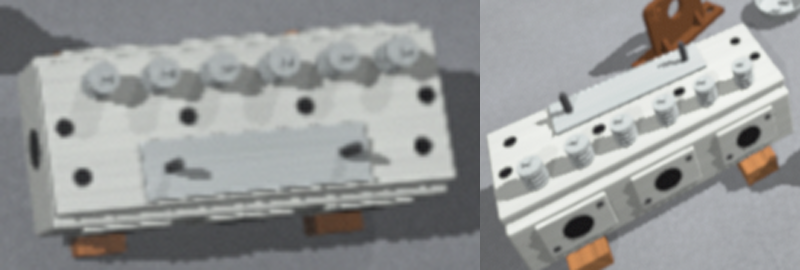

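Run:
```python
from h import *
np.set_printoptions(precision=4,suppress=True)
o,s=snap('top')
for n,u,v,z in [('post',243.8,151.2,.157),('arm',251.6,179.4,.159),('tip',256,195,.19),('holeL',230.3,196.6,.09),('holeR',285.3,179.4,.09),('studA',438,184,.149),('studB',497,179.5,.149),('pad corner',427.5,178,.121),('p2',502,171,.121),('p3',504,189,.121),('p4',430,197,.121),('cap',347,118,.16)]:
    print(n,onz(o,s,u,v,z))
```

```text
post [0.6416 0.2833 0.157 ]
arm [0.5722 0.263  0.159 ]
tip [0.5306 0.2477 0.19  ]
holeL [0.5398 0.3273 0.09  ]
holeR [0.584  0.1867 0.09  ]
studA [ 0.5619 -0.1847  0.149 ]
studB [ 0.5728 -0.3293  0.149 ]
pad corner [ 0.5815 -0.169   0.121 ]
p2 [ 0.5992 -0.3577  0.121 ]
p3 [ 0.5536 -0.3599  0.121 ]
p4 [ 0.5339 -0.1733  0.121 ]
cap [0.7227 0.0335 0.16  ]
```

```bash
cat >> h.py <<'E'
def plan(target_pos,target_R,n,start=None):
    """rows interpolating from current (or start T) to target, per-row tool-frame deltas"""
    from scipy.spatial.transform import Slerp
    T=toolT(ctrl.get_obs()) if start is None else start
    S=Slerp([0,1],Rn.from_matrix([T[:3,:3],target_R])); rows=[]
    C=T.copy()
    for i in range(1,n+1):
        f=i/n; P=T[:3,3]*(1-f)+np.array(target_pos)*f; Q=S(f).as_matrix()
        d=np.round(C[:3,:3].T@(P-C[:3,3])*1000,1); a=np.round(Rn.from_matrix(C[:3,:3].T@Q).as_rotvec(degrees=True)/5,2)
        rows.append(dict(dx=d[0],dy=d[1],dz=d[2],ax=a[0],ay=a[1],az=a[2]))
        C[:3,3]+=C[:3,:3]@d/1000; C[:3,:3]=C[:3,:3]@Rn.from_rotvec(a*5,degrees=True).as_matrix()
    print(json.dumps([{k:float(v) for k,v in r.items()} for r in rows])); return C
def down(yawz):
    z=np.array([np.cos(np.radians(yawz)),np.sin(np.radians(yawz)),0]); x=np.array([0,0,-1.]); return np.c_[x,np.cross(z,x),z]
E
python3 - <<'E'
from h import *
np.set_printoptions(precision=4,suppress=True)
T=toolT(ctrl.get_obs()); print(T)
plan([.572,.226,.30],down(17.5),8); plan([.572,.226,.30],down(197.5),8)
E
```

```text
[[-0.0003  0.9309 -0.3652  0.2464]
 [-0.001  -0.3652 -0.9309  0.6281]
 [-1.      0.0001  0.001   0.2111]
 [ 0.      0.      0.      1.    ]]
[{"dx": -11.1, "dy": 56.2, "dz": 31.9, "ax": -3.22, "ay": 0.0, "az": 0.0}, {"dx": -11.1, "dy": 45.2, "dz": 46.3, "ax": -3.23, "ay": 0.0, "az": 0.0}, {"dx": -11.0, "dy": 30.5, "dz": 57.1, "ax": -3.22, "ay": 0.0, "az": 0.01}, {"dx": -11.1, "dy": 13.6, "dz": 63.2, "ax": -3.22, "ay": 0.0, "az": -0.0}, {"dx": -11.0, "dy": -4.6, "dz": 64.5, "ax": -3.23, "ay": 0.01, "az": 0.0}, {"dx": -11.2, "dy": -22.3, "dz": 60.8, "ax": -3.22, "ay": -0.0, "az": 0.0}, {"dx": -11.1, "dy": -38.3, "dz": 52.1, "ax": -3.22, "ay": -0.0, "az": 0.0}, {"dx": -11.1, "dy": -51.2, "dz": 39.5, "ax": -3.22, "ay": -0.0, "az": 0.0}]
[{"dx": -11.1, "dy": 56.2, "dz": 31.9, "ax": 1.28, "ay": 0.0, "az": -0.0}, {"dx": -11.1, "dy": 59.5, "dz": 25.5, "ax": 1.27, "ay": 0.0, "az": -0.0}, {"dx": -11.0, "dy": 61.9, "dz": 18.7, "ax": 1.28, "ay": 0.0, "az": -0.0}, {"dx": -11.1, "dy": 63.6, "dz": 11.7, "ax": 1.28, "ay": 0.0, "az": -0.0}, {"dx": -11.1, "dy": 64.6, "dz": 4.6, "ax": 1.27, "ay": 0.01, "az": -0.01}, {"dx": -11.1, "dy": 64.6, "dz": -2.6, "ax": 1.28, "ay": -0.0, "az": 0.0}, {"dx": -11.2, "dy": 63.9, "dz": -9.8, "ax": 1.28, "ay": -0.0, "az": 0.0}, {"dx": -11.1, "dy": 62.4, "dz": -16.9, "ax": 1.28, "ay": 0.0, "az": 0.0}]
```

Run:
```python
from h import *
plan([.552,.288,.32],down(197.5),8)
```

```text
[{"dx": -13.6, "dy": 51.1, "dz": 25.6, "ax": 1.28, "ay": 0.0, "az": -0.0}, {"dx": -13.6, "dy": 53.6, "dz": 19.8, "ax": 1.27, "ay": 0.0, "az": -0.0}, {"dx": -13.6, "dy": 55.5, "dz": 13.7, "ax": 1.28, "ay": 0.0, "az": -0.0}, {"dx": -13.5, "dy": 56.7, "dz": 7.5, "ax": 1.28, "ay": 0.0, "az": -0.0}, {"dx": -13.6, "dy": 57.1, "dz": 1.1, "ax": 1.27, "ay": 0.01, "az": -0.01}, {"dx": -13.6, "dy": 57.0, "dz": -5.2, "ax": 1.28, "ay": -0.0, "az": 0.0}, {"dx": -13.7, "dy": 55.9, "dz": -11.6, "ax": 1.28, "ay": -0.0, "az": 0.0}, {"dx": -13.6, "dy": 54.3, "dz": -17.7, "ax": 1.28, "ay": 0.0, "az": 0.0}]
```

send_rows(
  deltas=[
    {"dx":-13.6,"dy":51,"dz":25.6,"ax":1.28},
    {"dx":-13.6,"dy":53.6,"dz":19.8,"ax":1.28},
    {"dx":-13.6,"dy":55.5,"dz":13.7,"ax":1.28},
    {"dx":-13.6,"dy":56.7,"dz":7.5,"ax":1.28},
    {"dx":-13.6,"dy":57,"dz":1,"ax":1.28},
    {"dx":-13.6,"dy":57,"dz":-5,"ax":1.28},
    {"dx":-13.6,"dy":56,"dz":-11.6,"ax":1.28},
    {"dx":-13.6,"dy":54,"dz":-17.7,"ax":1.28},
    {"dx":0},
    {"dx":0},
    {"dx":0},
  ],
)

```text
validation failed for argument at $.de...
```

Run:
```python
from h import *
np.set_printoptions(precision=4,suppress=True)
o,s=snap('wrist','w1.png'); np.save('o1.npy',o,allow_pickle=True)
_,t=snap('top','t1.png'); snap('scene','s1.png')
print(o['tool_pos'],o['orientation'],o['joint_pos'],o['force'],o['moment'],o['qvel']); print(proj(o,s,[[.562,.257,.09]]))
```

```text
[0.2464 0.6281 0.2111] [   6.0502   89.9403 -105.37  ] [ 85.0904  20.5757   0.653   -0.0115 -70.136  -16.5067] [-0.3537 -0.5589 -0.4647] [ 0.0251 -0.029   0.0153] [-0.0083 -0.0976  0.1785 -0.0247 -0.0112 -0.0185]
[[ 560.9769 -230.3277]]
```

View pics/w1.png

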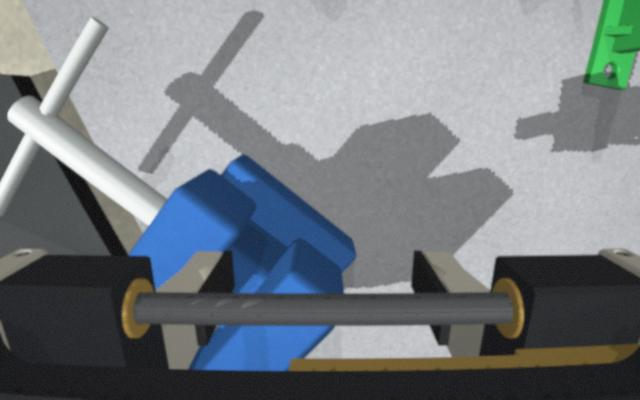

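send_rows(
  deltas=[
    {"dx":-13.6,"dy":51,"dz":25.6,"ax":1.28,"ay":0,"az":0,"fingers":1},
    {"dx":-13.6,"dy":53.6,"dz":19.8,"ax":1.28,"ay":0,"az":0,"fingers":1},
    {"dx":-13.6,"dy":55.5,"dz":13.7,"ax":1.28,"ay":0,"az":0,"fingers":1},
    {"dx":-13.6,"dy":56.7,"dz":7.5,"ax":1.28,"ay":0,"az":0,"fingers":1},
    {"dx":-13.6,"dy":57,"dz":1,"ax":1.28,"ay":0,"az":0,"fingers":1},
    {"dx":-13.6,"dy":57,"dz":-5,"ax":1.28,"ay":0,"az":0,"fingers":1},
    {"dx":-13.6,"dy":56,"dz":-11.6,"ax":1.28,"ay":0,"az":0,"fingers":1},
    {"dx":-13.6,"dy":54,"dz":-17.7,"ax":1.28,"ay":0,"az":0,"fingers":1},
    {"dx":0,"dy":0,"dz":0,"ax":0,"ay":0,"az":0,"fingers":1},
    {"dx":0,"dy":0,"dz":0,"ax":0,"ay":0,"az":0,"fingers":1},
  ],
)

```text
clock: 1.6
tool_pos: [0.5513, 0.288, 0.3202]
orientation: [-29.0, 90.0, 168.3]
force: [-1.0, 0.9, -0.2]
opening: 0.0878
```

Run:
```python
from h import *
np.set_printoptions(precision=4,suppress=True)
o,s=snap('wrist','w1.png'); np.save('o1.npy',o,allow_pickle=True)
_,t=snap('top','t1.png'); snap('scene','s1.png')
print(o['tool_pos'],o['orientation'],o['joint_pos'],o['force'],o['moment'],o['qvel']); print(proj(o,s,[[.562,.257,.09]]))
```

```text
[0.5513 0.288  0.3202] [-29.0372  89.9721 168.3224] [ 45.525   12.8604   3.91    -0.0237 -81.0646 -28.1618] [-1.0138  0.8618 -0.2047] [0.1059 0.0263 0.0292] [ 1.6293 -0.0482 -0.4907  0.075   0.0291  0.0067]
[[321.28   144.4212]]
```

View pics/w1.png

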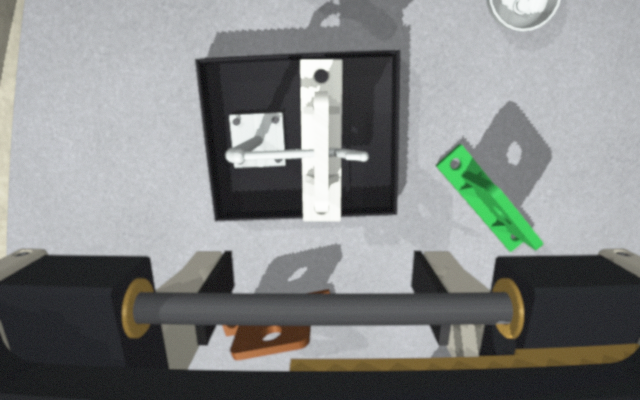

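The wrist view shows the bracket upright on the hook: lug top edge about (321,95)–(321,212), far foot hole (321,76), hook post end (235,156), tip (365,156).

Run:
```python
import cv2
a=cv2.imread('pics/w1.png')[45:230,205:390]
cv2.imwrite('pics/c3.png',cv2.resize(a,(592,592),interpolation=cv2.INTER_CUBIC))
```

```text
(no output)
```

View pics/c3.png

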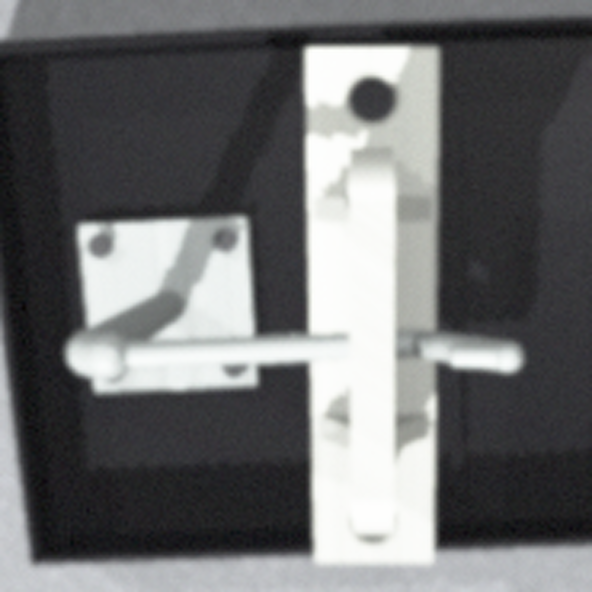

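Run:
```python
from h import *
np.set_printoptions(precision=4,suppress=True)
o=np.load('o1.npy',allow_pickle=True).item(); _,s=snap('wrist')
f=lambda x,y,z:onz(o,s,205+x/3.2-.5+.16,45+y/3.2-.5+.16,z)
P=[f(303,45,.09),f(440,45,.09),f(436,563,.09),f(313,563,.09)]
for p in P: print(p)
print('foot c',np.mean(P,0), np.linalg.norm(P[0]-P[1]),np.linalg.norm(P[0]-P[3]),np.linalg.norm(P[2]-P[1]))
e=(P[3]+P[2])-(P[0]+P[1]); print('yaw x',np.degrees(np.arctan2(e[1],e[0])))
print('hole',f(372,100,.09))
a,b=f(372.5,185,.176),f(373,500,.176); print('lug top',a,b,np.degrees(np.arctan2(*(b-a)[[1,0]])))
print('width',np.linalg.norm(f(351,340,.176)-f(394,340,.176)))
A,B=f(110,354,.155),f(340,346,.155); print('arm',A,B,np.degrees(np.arctan2(*(B-A)[[1,0]])))
print('tip',f(507,356,.188),'post',f(92,352,.155),'bendline',f(415,346,.155))
```

```text
[0.6111 0.1772 0.09  ]
[0.5677 0.1637 0.09  ]
[0.5129 0.3363 0.09  ]
[0.5567 0.3499 0.09  ]
foot c [0.5621 0.2568 0.09  ] 0.045433666280604856 0.18105401762140055 0.18104137202713513
yaw x 107.569175915782
hole [0.5841 0.1872 0.09  ]
lug top [0.5754 0.2134 0.176 ] [0.5493 0.2971 0.176 ] 107.32109265752949
width 0.011939210283657447
arm [0.6359 0.2828 0.155 ] [0.571  0.2603 0.155 ] -160.88395841591446
tip [0.5278 0.2449 0.188 ] post [0.6412 0.2838 0.155 ] bendline [0.5498 0.2537 0.155 ]
```

Run:
```python
import cv2,numpy as np
a=cv2.imread('pics/top0.png')[140:210,225:300]; b=cv2.imread('pics/s1.png')[150:250,325:430]
f=lambda i,w,h:cv2.resize(i,(w,h),interpolation=cv2.INTER_CUBIC)
cv2.imwrite('pics/c4.png',np.hstack([f(a,375,350),f(b,420,400)[:350]]))
```

```text
(no output)
```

View pics/c4.png

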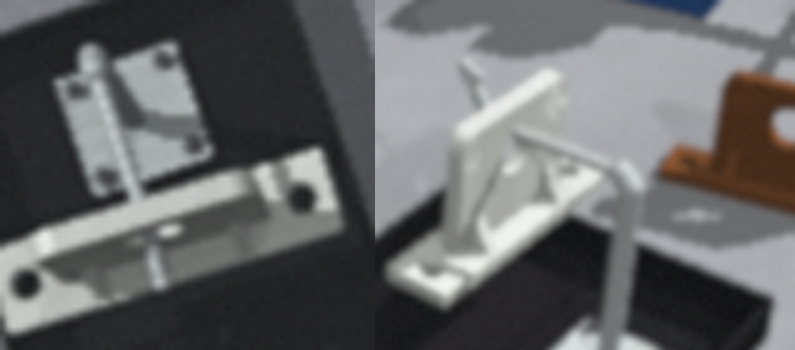

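Run:
```python
from h import *
np.set_printoptions(precision=4,suppress=True)
o=np.load('o1.npy',allow_pickle=True).item(); _,s=snap('wrist');_,t=snap('top');_,c=snap('scene')
w=lambda x,y:ray(o,s,205+x/3.2-.34,45+y/3.2-.34)
T=[w(508,356),ray(o,t,256.4,195.8),ray(o,c,347.9,165.7)]
print('tip',tri(T),tri(T[:2]),tri(T[::2]),tri(T[1:]))
Q=[w(93,353),ray(o,t,243,151),ray(o,c,388.0,194.2)]
print('post',tri(Q),tri(Q[:2]),tri(Q[::2]))
# lug top ends in scene: near corner(455,132) far (555,75) top edge
L=tri(T)[0]
```

```text
tip (array([0.5292, 0.247 , 0.1888]), [np.float64(2.7063743784682575), np.float64(0.29822615474965414), np.float64(2.949275399235223)]) (array([0.5283, 0.2452, 0.1939]), [np.float64(0.992535186326538), np.float64(0.992535186326681)]) (array([0.5294, 0.247 , 0.1891]), [np.float64(2.8229328960017903), np.float64(2.822932896001781)]) (array([0.5298, 0.2483, 0.1883]), [np.float64(1.5677339371802639), np.float64(1.5677339371802776)])
post (array([0.6424, 0.2856, 0.154 ]), [np.float64(1.8755008953409587), np.float64(0.443193558621561), np.float64(1.5085982778787526)]) (array([0.6397, 0.2831, 0.1639]), [np.float64(1.0854441779094537), np.float64(1.0854441779095296)]) (array([0.6421, 0.2857, 0.1538]), [np.float64(1.6807406813337844), np.float64(1.6807406813337151)])
```

Run:
```python
from h import *
np.set_printoptions(precision=4,suppress=True)
T=toolT(ctrl.get_obs());print(T[:3,2],np.degrees(np.arctan2(T[1,2],T[0,2])))
plan([.5526,.2867,.168],down(197.5),5)
```

```text
[-0.9539 -0.3002  0.0002] -162.53134247549266
[{"dx": 30.5, "dy": 0.5, "dz": -0.2, "ax": -0.0, "ay": 0.0, "az": -0.0}, {"dx": 30.5, "dy": 0.6, "dz": -0.2, "ax": -0.0, "ay": 0.0, "az": -0.0}, {"dx": 30.4, "dy": 0.5, "dz": -0.2, "ax": -0.0, "ay": 0.0, "az": -0.0}, {"dx": 30.5, "dy": 0.5, "dz": -0.2, "ax": -0.01, "ay": 0.0, "az": -0.0}, {"dx": 30.5, "dy": 0.6, "dz": -0.2, "ax": 0.0, "ay": 0.0, "az": -0.0}]
```

send_rows(
  deltas=[
    {"dx":30,"dy":0.5,"dz":-0.5,"ax":0,"ay":0,"az":0,"fingers":1},
    {"dx":30,"dy":0.5,"dz":-0.5,"ax":0,"ay":0,"az":0,"fingers":1},
    {"dx":30,"dy":0.5,"dz":0,"ax":0,"ay":0,"az":0,"fingers":1},
    {"dx":15,"dy":0.5,"dz":0,"ax":0,"ay":0,"az":0,"fingers":1},
    {"dx":0,"dy":0,"dz":0,"ax":0,"ay":0,"az":0,"fingers":1},
    {"dx":0,"dy":0,"dz":0,"ax":0,"ay":0,"az":0,"fingers":1},
  ],
)

```text
clock: 2.7
tool_pos: [0.5536, 0.2871, 0.2168]
orientation: [-167.5, 89.9, 29.9]
force: [0.0, -0.4, -0.5]
opening: 0.0876
```

Run:
```python
from h import *
np.set_printoptions(precision=4,suppress=True)
o,s=snap('wrist','w2.png'); np.save('o2.npy',o,allow_pickle=True)
print(o['tool_pos'],o['orientation'],o['force'])
print(proj(o,s,[[.5526,.2867,.176],[.5622,.2562,.176]]))
```

```text
[0.5536 0.2871 0.2168] [-167.5008   89.891    29.9038] [ 0.0384 -0.4188 -0.5328]
[[323.7216 229.8853]
 [323.6475 180.8261]]
```

View pics/w2.png

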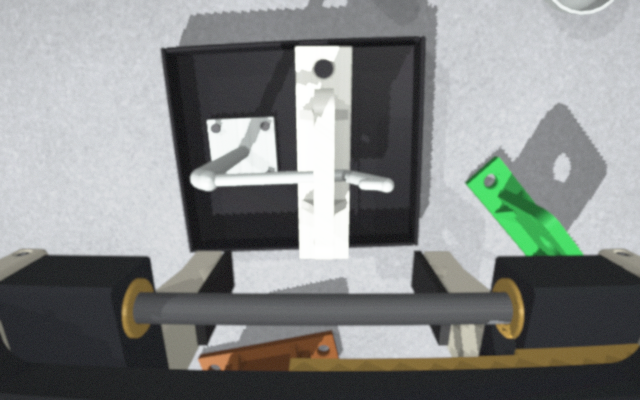

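The wrist view has the lug mid-line at col 323.5 (predicted 323.7) and the hook crossing at row 181 (predicted 181). The jaw centre is at col 323, so it is aligned; going down and gripping.

send_rows(
  deltas=[
    {"dx":20,"dy":0,"dz":0.5,"ax":0,"ay":0,"az":0,"fingers":1},
    {"dx":18,"dy":0,"dz":0,"ax":0,"ay":0,"az":0,"fingers":1},
    {"dx":11,"dy":0,"dz":0,"ax":0,"ay":0,"az":0,"fingers":1},
    {"dx":0,"dy":0,"dz":0,"ax":0,"ay":0,"az":0,"fingers":1},
    {"dx":0,"dy":0,"dz":0,"ax":0,"ay":0,"az":0,"fingers":0.4},
    {"dx":0,"dy":0,"dz":0,"ax":0,"ay":0,"az":0,"fingers":0.25},
    {"dx":0,"dy":0,"dz":0,"ax":0,"ay":0,"az":0,"fingers":0},
    {"dx":0,"dy":0,"dz":0,"ax":0,"ay":0,"az":0,"fingers":0},
    {"dx":0,"dy":0,"dz":0,"ax":0,"ay":0,"az":0,"fingers":0},
    {"dx":0,"dy":0,"dz":0,"ax":0,"ay":0,"az":0,"fingers":0},
  ],
)

```text
clock: 4.0
tool_pos: [0.5525, 0.2865, 0.1665]
orientation: [121.0, 90.0, -41.6]
force: [0.2, -0.1, 1.0]
opening: 0.0329
```

Run:
```python
from h import *
np.set_printoptions(precision=4,suppress=True)
o,s=snap('wrist','w3.png'); np.save('o3.npy',o,allow_pickle=True)
print(o['tool_pos'],o['orientation'],o['force'],o['moment'],o['opening']);_,c=snap('scene')
cv2.imwrite('pics/s3.png',cv2.resize(c['image'][100:270,270:450],(720,600)[:1]+(600,) ,interpolation=cv2.INTER_CUBIC))
```

```text
[0.5525 0.2865 0.1665] [121.0255  89.9994 -41.5928] [ 0.1749 -0.0657  0.9879] [ 0.0715 -0.0321 -0.0131] 0.032918859724747694
```

View pics/w3.png

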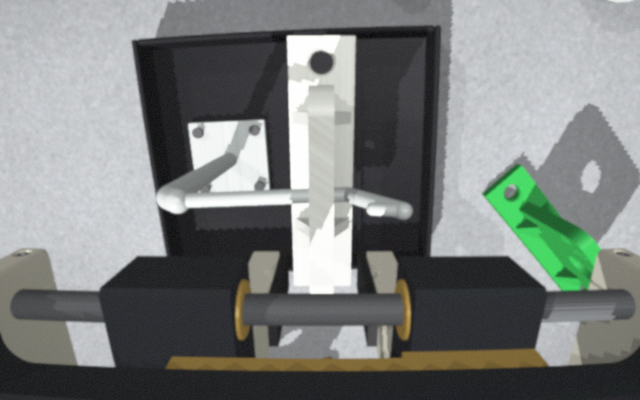

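View pics/s3.png

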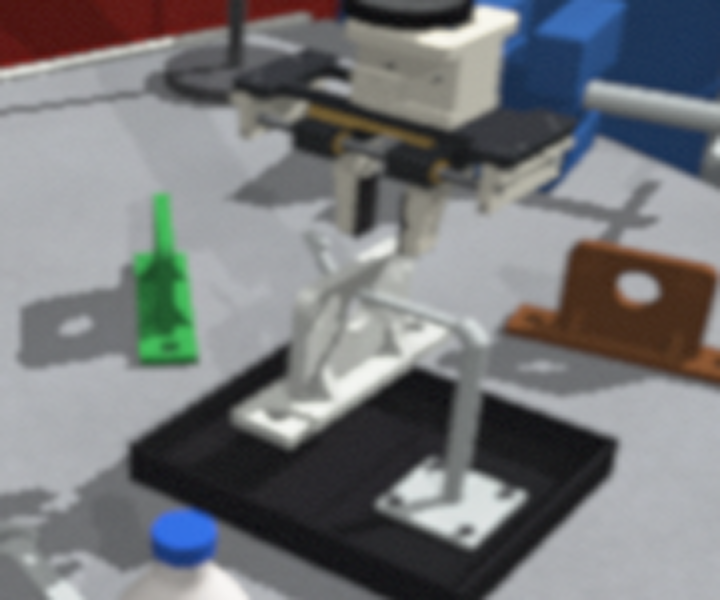

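send_rows(
  deltas=[
    {"dx":0,"dy":0,"dz":-0.7,"ax":0,"ay":0,"az":0,"fingers":0},
    {"dx":0,"dy":0,"dz":0,"ax":0,"ay":0,"az":0,"fingers":0},
    {"dx":0,"dy":0,"dz":0,"ax":0,"ay":0,"az":0,"fingers":0},
    {"dx":0,"dy":0,"dz":0,"ax":0,"ay":0,"az":0,"fingers":0},
    {"dx":0,"dy":0,"dz":0,"ax":0,"ay":0,"az":0,"fingers":0},
    {"dx":0,"dy":0,"dz":0,"ax":0,"ay":0,"az":0,"fingers":0},
  ],
)

```text
clock: 4.85
tool_pos: [0.5531, 0.2867, 0.1665]
orientation: [150.2, 90.0, -12.4]
force: [-0.3, 0.6, -0.5]
opening: 0.0003
```

Run:
```python
from h import *
np.set_printoptions(precision=4,suppress=True)
o,s=snap('wrist','w4.png')
print(o['tool_pos'],o['orientation'],o['force'],o['moment'],o['opening']);_,c=snap('scene')
```

```text
[0.5531 0.2867 0.1665] [150.2051  89.9991 -12.4096] [-0.2663  0.6156 -0.5301] [ 0.0814 -0.0024  0.0058] 0.00030451430007164877
```

View pics/w4.png

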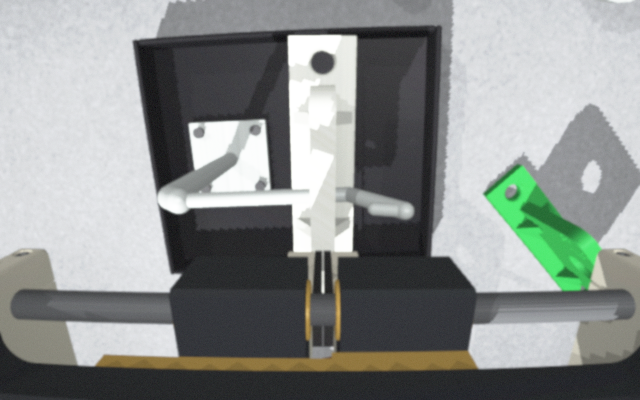

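Run:
```python
from h import *
np.set_printoptions(precision=4,suppress=True)
o,s=snap('wrist');_,c=snap('scene');_,t=snap('top')
T=toolT(o)
W=[(T@np.array([x,0,0,1]))[:3] for x in(-.03,0,.006,.025)]+[np.array(p) for p in([.5622,.2562,.176],[.5526,.2867,.176],[.5497,.2962,.176],[.5452,.310,.162],[.535,.342,.09])]
for p in W: print(p,proj(o,s,p)[0],proj(o,c,p)[0],proj(o,t,p)[0])
cv2.imwrite('pics/s4.png',cv2.resize(c['image'][120:240,310:430],(600,600),interpolation=cv2.INTER_CUBIC))
cv2.imwrite('pics/w4c.png',cv2.resize(s['image'][170:370,220:420],(600,600),interpolation=cv2.INTER_CUBIC))
```

```text
[0.5531 0.2867 0.1964] [321.6208 284.3927] [365.6262 162.912 ] [238.7017 184.855 ]
[0.5531 0.2867 0.1664] [321.7786 256.6593] [364.7014 173.4909] [241.0095 186.8543]
[0.5531 0.2867 0.1604] [321.8047 252.085 ] [364.5197 175.5616] [241.4527 187.2382]
[0.5531 0.2867 0.1414] [321.878  239.2193] [363.9509 182.0223] [242.818  188.4208]
[0.5622 0.2562 0.176 ] [322.5677 203.9029] [357.4198 174.9001] [253.3721 182.3661]
[0.5526 0.2867 0.176 ] [322.7371 264.8941] [364.8702 170.0679] [240.2718 186.4613]
[0.5497 0.2962 0.176 ] [322.6182 282.492 ] [367.1446 168.6222] [236.1891 187.7001]
[0.5452 0.31   0.162 ] [322.9538 293.4665] [369.8599 171.3204] [231.4572 190.4775]
[0.535 0.342 0.09 ] [323.1379 284.17  ] [374.4867 189.7709] [224.5505 198.4644]
```

View pics/s4.png

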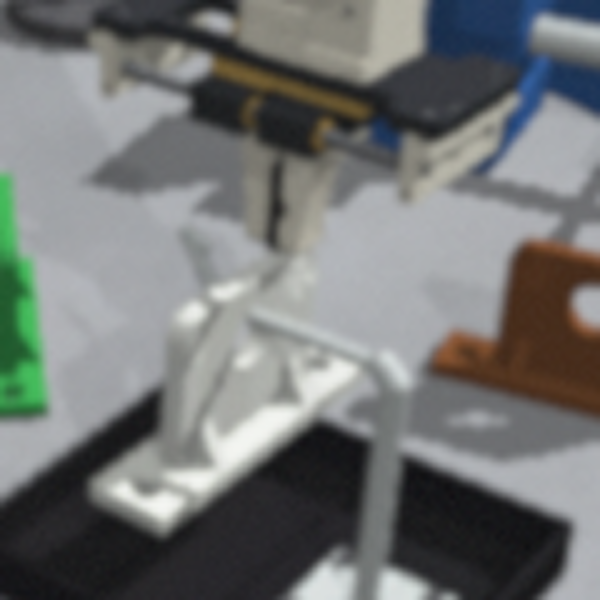

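View pics/w4c.png

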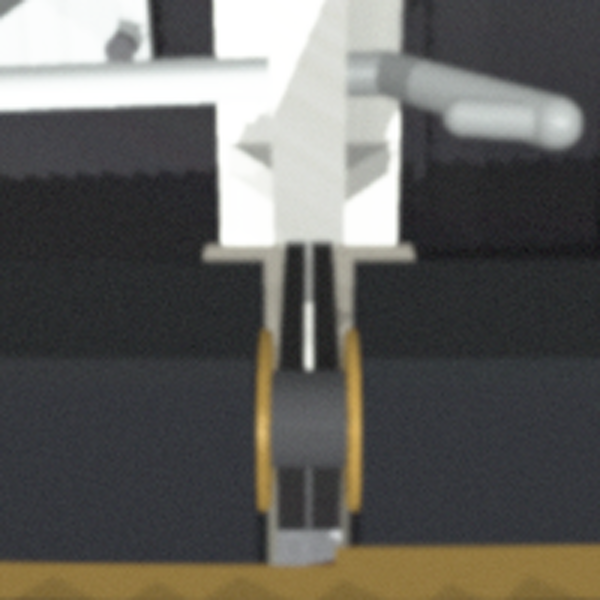

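Run:
```python
from h import *
np.set_printoptions(precision=4,suppress=True)
o4,s=snap('wrist')
pts=np.array([[.5841,.1872,.09],[.6111,.1772,.09],[.5677,.1637,.09],[.5278,.2449,.188],[.6412,.2838,.155]])
for n in('o1','o2','o3'):
    o=np.load(n+'.npy',allow_pickle=True).item(); print(n,o['tool_pos'],proj(o,s,pts).round(1).tolist())
print(proj(o4,s,pts).round(1).tolist())
T=toolT(o4)
for x in(-.03,-.02,-.01,0,.01,.025): print(x,[proj(o4,s,(T@np.array([x,y,0,1]))[:3])[0] for y in(.0095,-.0095)])
```

```text
o1 [0.5513 0.288  0.3202] [[320.9, 76.0], [299.4, 58.7], [342.2, 58.7], [363.1, 155.9], [233.4, 154.6]]
o2 [0.5536 0.2871 0.2168] [[323.2, 68.6], [294.1, 45.2], [352.1, 45.2], [386.0, 184.4], [200.2, 178.5]]
o3 [0.5525 0.2865 0.1665] [[321.0, 62.2], [285.8, 33.9], [356.0, 33.9], [402.2, 210.1], [167.5, 198.4]]
[[322.0, 62.2], [286.8, 33.9], [357.0, 33.9], [403.7, 210.1], [168.7, 198.4]]
-0.03 [array([321.5776, 265.1983]), array([321.6627, 302.855 ])]
-0.02 [array([321.6397, 255.8254]), array([321.7176, 291.7646])]
-0.01 [array([321.6951, 247.4615]), array([321.7669, 281.8166])]
0 [array([321.7449, 239.9535]), array([321.8115, 272.8459])]
0.01 [array([321.7899, 233.1777]), array([321.8518, 264.7174])]
0.025 [array([321.8497, 224.1701]), array([321.9057, 253.8645])]
```

The fingers shut on nothing. Both views (scene tip (367,169), wrist tip row 252) put the fingertips at z≈0.18, just above the lug and about 40 mm higher than the stated tool frame implies. The world-to-camera geometry does check out (hole, corners and tip reproject within 3 px). So I'll use the measured tip, about 15 mm behind the TCP. Next: reopen, go about 38 mm lower, and look before gripping.

send_rows(
  deltas=[
    {"dx":0,"dy":0,"dz":0,"ax":0,"ay":0,"az":0,"fingers":0.6},
    {"dx":0,"dy":0,"dz":0,"ax":0,"ay":0,"az":0,"fingers":0.6},
    {"dx":0,"dy":0,"dz":0,"ax":0,"ay":0,"az":0,"fingers":0.6},
    {"dx":0,"dy":0,"dz":0,"ax":0,"ay":0,"az":0,"fingers":0.6},
    {"dx":0,"dy":0,"dz":0,"ax":0,"ay":0,"az":0,"fingers":0.6},
    {"dx":0,"dy":0,"dz":0,"ax":0,"ay":0,"az":0,"fingers":0.6},
    {"dx":6,"dy":0,"dz":0,"ax":0,"ay":0,"az":0,"fingers":0.6},
    {"dx":6,"dy":0,"dz":0,"ax":0,"ay":0,"az":0,"fingers":0.6},
    {"dx":6,"dy":0,"dz":0,"ax":0,"ay":0,"az":0,"fingers":0.6},
    {"dx":6,"dy":0,"dz":0,"ax":0,"ay":0,"az":0,"fingers":0.6},
    {"dx":0,"dy":0,"dz":0,"ax":0,"ay":0,"az":0,"fingers":0.6},
  ],
)

```text
clock: 6.52
tool_pos: [0.5528, 0.2864, 0.1417]
orientation: [23.1, 89.9, -139.6]
force: [0.3, -0.6, -0.8]
opening: 0.0528
```

Run:
```python
from h import *
np.set_printoptions(precision=4,suppress=True)
o,s=snap('wrist');_,c=snap('scene')
print(o['tool_pos'],o['force'],o['opening'])
f=lambda i:cv2.resize(i,(400,400),interpolation=cv2.INTER_CUBIC)
cv2.imwrite('pics/b5.png',np.hstack([f(c['image'][120:240,310:430]),f(s['image'][170:370,220:420])]))
```

```text
[0.5528 0.2864 0.1417] [ 0.3297 -0.6198 -0.7653] 0.05281922171353008
```

View pics/b5.png

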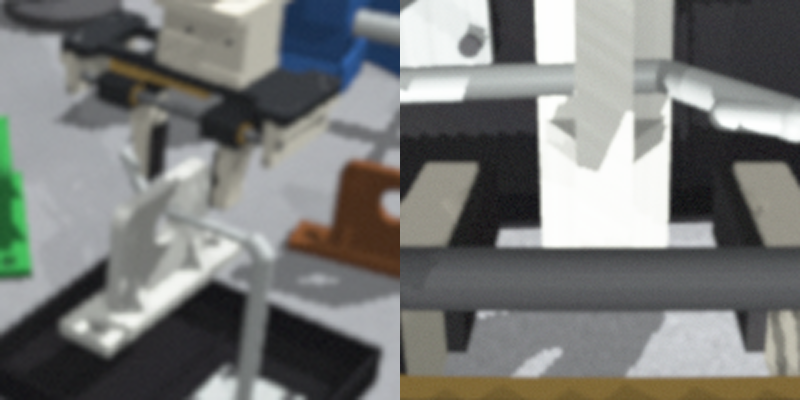

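send_rows(
  deltas=[
    {"dx":5,"dy":0,"dz":0,"ax":0,"ay":0,"az":0,"fingers":0.6},
    {"dx":5,"dy":0,"dz":0,"ax":0,"ay":0,"az":0,"fingers":0.6},
    {"dx":4,"dy":0,"dz":0,"ax":0,"ay":0,"az":0,"fingers":0.6},
    {"dx":0,"dy":0,"dz":0,"ax":0,"ay":0,"az":0,"fingers":0.3},
    {"dx":0,"dy":0,"dz":0,"ax":0,"ay":0,"az":0,"fingers":0.25},
    {"dx":0,"dy":0,"dz":0,"ax":0,"ay":0,"az":0,"fingers":0.25},
    {"dx":0,"dy":0,"dz":0,"ax":0,"ay":0,"az":0,"fingers":0.25},
    {"dx":0,"dy":0,"dz":0,"ax":0,"ay":0,"az":0,"fingers":0.25},
  ],
)

```text
clock: 7.62
tool_pos: [0.5532, 0.2867, 0.1285]
orientation: [-147.6, 90.0, 49.8]
force: [-0.8, 0.1, -0.3]
opening: 0.0219
```

Run:
```python
from h import *
np.set_printoptions(precision=4,suppress=True)
o,s=snap('wrist');_,c=snap('scene')
print(o['tool_pos'],o['force'],o['opening'])
f=lambda i:cv2.resize(i,(400,400),interpolation=cv2.INTER_CUBIC)
cv2.imwrite('pics/b6.png',np.hstack([f(c['image'][120:240,310:430]),f(s['image'][170:370,220:420])]))
```

```text
[0.5532 0.2867 0.1285] [-0.7754  0.1368 -0.273 ] 0.021861645227001986
```

View pics/b6.png

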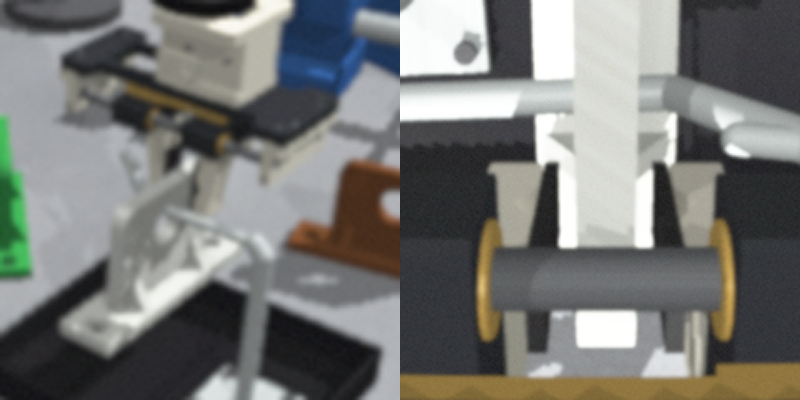

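The fingers now straddle the lug (crop lug mid 606, jaw mid 606). Closing.

send_rows(
  deltas=[
    {"dx":0,"dy":0,"dz":0,"ax":0,"ay":0,"az":0,"fingers":0},
    {"dx":0,"dy":0,"dz":0,"ax":0,"ay":0,"az":0,"fingers":0},
    {"dx":0,"dy":0,"dz":0,"ax":0,"ay":0,"az":0,"fingers":0},
    {"dx":0,"dy":0,"dz":0,"ax":0,"ay":0,"az":0,"fingers":0},
  ],
)

```text
clock: 8.22
tool_pos: [0.5532, 0.2867, 0.1285]
orientation: [-156.9, 90.0, 40.5]
force: [0.1, -0.4, -0.1]
opening: 0.0118
```

send_rows(
  deltas=[
    {"dx":-2,"dy":0,"dz":0,"ax":0,"ay":0,"az":0,"fingers":0},
    {"dx":-2,"dy":0,"dz":0,"ax":0,"ay":0,"az":0,"fingers":0},
    {"dx":0,"dy":0,"dz":0,"ax":0,"ay":0,"az":0,"fingers":0},
  ],
)

```text
clock: 8.6
tool_pos: [0.553, 0.2866, 0.1324]
orientation: [-7.6, 90.0, -170.2]
force: [-0.2, 0.6, -4.2]
opening: 0.0118
```

Run:
```python
from h import *
np.set_printoptions(precision=4,suppress=True)
o,s=snap('wrist','w7.png');_,c=snap('scene')
print(o['tool_pos'],o['force'],o['moment'],o['opening'])
f=lambda i:cv2.resize(i,(400,400),interpolation=cv2.INTER_CUBIC)
cv2.imwrite('pics/b7.png',np.hstack([f(c['image'][120:240,310:430]),f(s['image'][20:320,170:470])]))
```

```text
[0.553  0.2866 0.1324] [-0.1553  0.6413 -4.2169] [ 0.24   -0.0314  0.0005] 0.011757360494363529
```

View pics/b7.png

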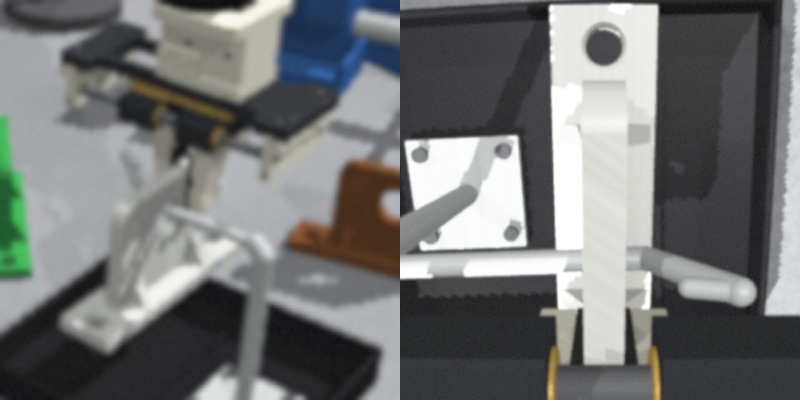

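send_rows(
  deltas=[
    {"dx":-3,"dy":0,"dz":0,"ax":0,"ay":0,"az":0,"fingers":0},
    {"dx":-3,"dy":0,"dz":0,"ax":0,"ay":0,"az":0,"fingers":0},
    {"dx":-2,"dy":0,"dz":0,"ax":0,"ay":0,"az":0,"fingers":0},
    {"dx":0,"dy":0,"dz":0,"ax":0,"ay":0,"az":0,"fingers":0},
  ],
)

```text
clock: 9.2
tool_pos: [0.5532, 0.2868, 0.1407]
orientation: [-155.5, 90.0, 41.9]
force: [-0.1, 0.7, -3.8]
opening: 0.0116
```

```bash
cat >> h.py <<'E'
HX=np.array([np.cos(np.radians(199)),np.sin(np.radians(199)),0]); UZ=np.array([0,0,1.]); BEND=np.array([.551,.253,.155])
E
python3 - <<'E'
from h import *
np.set_printoptions(precision=4,suppress=True)
o,s=snap('wrist','w8.png');_,c=snap('scene')
print(o['tool_pos'],o['orientation'],o['force'],o['moment'],o['opening'])
z=o['tool_pos'][2]-.1285
print('pred hole, foot far corners, lugtop far',proj(o,s,np.array([[.5841,.1872,.09],[.6111,.1772,.09],[.5677,.1637,.09],[.5754,.2134,.176],[.5622,.2562,.176]])+[0.0003,0,z]))
m=s['image'].copy(); cv2.imwrite('pics/w8c.png',cv2.resize(m[0:240,200:440],(600,600),interpolation=cv2.INTER_CUBIC))
E
```

```text
[0.5532 0.2868 0.1407] [-155.528    89.9744   41.8564] [-0.1013  0.6531 -3.759 ] [ 0.1586 -0.0254 -0.0292] 0.011567950799755207
pred hole, foot far corners, lugtop far [[321.6532  54.5257]
 [279.8008  20.7408]
 [363.2092  20.7575]
 [322.4001 107.7832]
 [322.0489 231.3209]]
```

View pics/w8c.png

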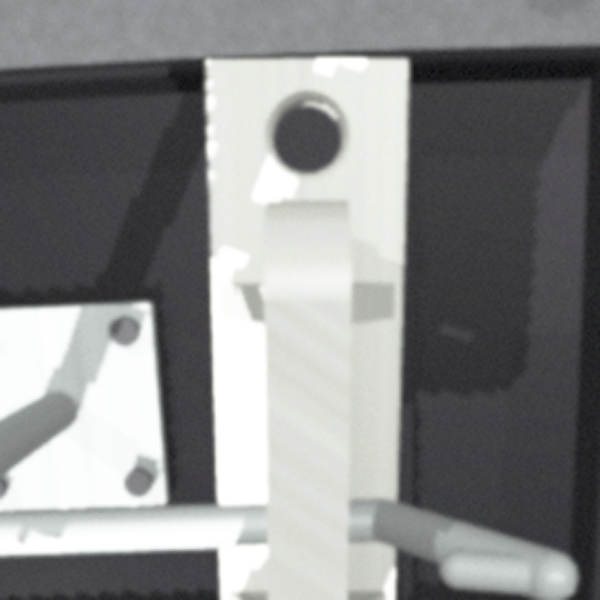

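```bash
cat >> h.py <<'E'
BORE=np.array([-.0145,.032,0])
def pose(x,z,th,lat=0.,yaw=197.5,B=BORE):
    """tool T for bore centre at hook-frame (x,z) mm with tilt th"""
    R=down(yaw)@Rn.from_euler('y',-th,degrees=True).as_matrix()
    b=BEND+HX*x/1000+UZ*z/1000+np.cross(UZ,HX)*lat/1000
    T=np.eye(4);T[:3,:3]=R;T[:3,3]=b-R@B; return T
def where(o):
    T=toolT(o); b=T[:3,3]+T[:3,:3]@BORE-BEND; th=np.degrees(np.arctan2(T[:3,0]@HX,-T[2,0]))
    x,z=b@HX*1000,b[2]*1000; c,s_=np.cos(np.radians(th)),np.sin(np.radians(th))
    return dict(x=round(x,1),z=round(z,1),lat=round(b@np.cross(UZ,HX)*1000,1),th=round(th,1),n=round(x*c+z*s_,1),u=round(-x*s_+z*c,1))
def nu(n,u,th):
    c,s_=np.cos(np.radians(th)),np.sin(np.radians(th)); return n*c-u*s_, n*s_+u*c
def multi(Ts,start=None):
    C=toolT(ctrl.get_obs()) if start is None else start
    for T in Ts:
        d=np.round(C[:3,:3].T@(T[:3,3]-C[:3,3])*1000,1);a=np.round(Rn.from_matrix(C[:3,:3].T@T[:3,:3]).as_rotvec(degrees=True)/5,2)
        print(d.tolist(),a.tolist())
        C=C.copy();C[:3,3]+=C[:3,:3]@d/1000; C[:3,:3]=C[:3,:3]@Rn.from_rotvec(a*5,degrees=True).as_matrix()
    return C
E
python3 - <<'E'
from h import *
w=where(ctrl.get_obs()); print(w)
Ts=[pose(w['x']+(-11-w['x'])*f,w['z']+(.5-w['z'])*f,30*f,w['lat']*(1-f)) for f in (1/6,2/6,3/6,4/6,5/6,1)]
multi(Ts)
E
```

```text
{'x': np.float64(-12.0), 'z': np.float64(-0.1), 'lat': np.float64(0.8), 'th': np.float64(0.0), 'n': np.float64(-12.0), 'u': np.float64(-0.1)}
[-0.1, -0.2, 1.5] [-0.02, -1.0, 0.0]
[-0.2, -0.1, 1.5] [-0.0, -1.0, 0.0]
[-0.1, -0.1, 1.4] [-0.0, -1.0, 0.0]
[-0.1, -0.2, 1.5] [-0.0, -1.0, 0.0]
[-0.1, -0.1, 1.4] [-0.0, -1.0, 0.0]
[-0.1, -0.1, 1.5] [-0.0, -1.0, 0.0]
```

send_rows(
  deltas=[
    {"dx":0,"dy":0,"dz":1.5,"ax":0,"ay":-1,"az":0,"fingers":0},
    {"dx":0,"dy":0,"dz":1.5,"ax":0,"ay":-1,"az":0,"fingers":0},
    {"dx":0,"dy":0,"dz":1.5,"ax":0,"ay":-1,"az":0,"fingers":0},
    {"dx":0,"dy":0,"dz":0,"ax":0,"ay":0,"az":0,"fingers":0},
  ],
)

```text
clock: 9.8
tool_pos: [0.5498, 0.2854, 0.1391]
orientation: [0.1, 74.9, -162.6]
force: [0.4, 0.1, -3.4]
opening: 0.0119
```

Run:
```python
from h import *
o,s=snap('wrist','w9.png');_,c=snap('scene')
print(where(o),o['force'],o['moment'],o['opening'])
f=lambda i:cv2.resize(i,(400,400),interpolation=cv2.INTER_CUBIC)
cv2.imwrite('pics/b9.png',np.hstack([f(c['image'][100:240,300:440]),f(s['image'][20:320,170:470])]))
```

```text
{'x': np.float64(-12.2), 'z': np.float64(-1.9), 'lat': np.float64(1.0), 'th': np.float64(15.1), 'n': np.float64(-12.3), 'u': np.float64(1.4)} [ 0.44321736  0.11234826 -3.35633953] [ 0.58561546 -1.17969526 -0.04965998] 0.011870708913168035
```

View pics/b9.png

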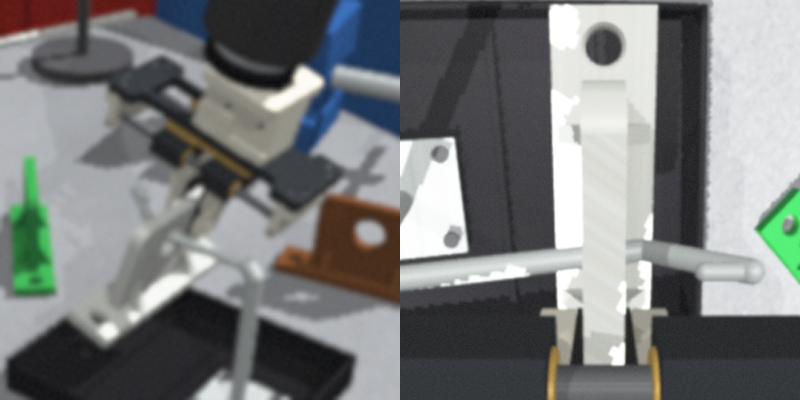

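Tilt is in the right direction (top toward the post) and the force is weight only. Continuing to 30° and to the bend.

Run:
```python
from h import *
w=where(ctrl.get_obs())
A=(w['x'],w['z'],w['lat'],15.1); Bp=(-11,.5,0,30)
Ts=[pose(*(A[i]+(Bp[i]-A[i])*f for i in(0,1,3)),lat=A[2]*(1-f)) for f in(1/3,2/3,1)]
Ts+=[pose(*nu(n,u,30),30) for n,u in[(-5,3.5),(0,2.5),(5,4),(9,6)]]
multi(Ts)
```

```text
[-0.4, -0.3, 1.6] [-0.03, -1.02, 0.01]
[-0.4, -0.3, 1.6] [0.0, -1.0, -0.01]
[-0.4, -0.4, 1.6] [0.0, -0.99, 0.0]
[2.5, 0.2, 4.3] [0.0, 0.0, 0.0]
[1.0, 0.1, 5.0] [0.0, 0.0, 0.0]
[-1.5, 0.1, 5.0] [0.0, 0.0, 0.0]
[-2.0, 0.1, 4.0] [0.0, 0.0, 0.0]
```

send_rows(
  deltas=[
    {"dx":-0.5,"dy":-0.3,"dz":1.5,"ax":0,"ay":-1,"az":0,"fingers":0},
    {"dx":-0.5,"dy":-0.3,"dz":1.5,"ax":0,"ay":-1,"az":0,"fingers":0},
    {"dx":-0.5,"dy":-0.4,"dz":1.5,"ax":0,"ay":-1,"az":0,"fingers":0},
    {"dx":1,"dy":0.2,"dz":2,"ax":0,"ay":0,"az":0,"fingers":0},
    {"dx":1,"dy":0,"dz":2,"ax":0,"ay":0,"az":0,"fingers":0},
    {"dx":0,"dy":0,"dz":0,"ax":0,"ay":0,"az":0,"fingers":0},
  ],
)

```text
clock: 10.65
tool_pos: [0.5405, 0.2838, 0.1454]
orientation: [-0.1, 60.2, -162.6]
force: [-0.2, -0.4, -4.2]
opening: 0.0116
```

Run:
```python
from h import *
o,s=snap('wrist','w10.png');_,c=snap('scene')
print(where(o),o['force'],o['moment'],o['opening'])
f=lambda i:cv2.resize(i,(400,400),interpolation=cv2.INTER_CUBIC)
cv2.imwrite('pics/b10.png',np.hstack([f(c['image'][120:220,320:420]),f(s['image'][20:320,170:470])]))
Ts=[pose(*nu(n,u,30),30) for n,u in[(0,2.5),(5,4),(9,6),(13,10.5)]]
multi(Ts)
```

```text
{'x': np.float64(-6.4), 'z': np.float64(2.9), 'lat': np.float64(-0.3), 'th': np.float64(29.8), 'n': np.float64(-4.1), 'u': np.float64(5.7)} [-0.22035418 -0.40958753 -4.23921567] [ 8.75787487e-01 -2.26447853e+00  1.46922491e-03] 0.011587254252269391
[3.2, 0.5, 4.4] [-0.01, -0.03, 0.01]
[-1.5, 0.1, 5.0] [-0.0, 0.0, 0.0]
[-2.0, 0.0, 4.0] [-0.0, 0.0, 0.0]
[-4.5, 0.1, 4.0] [-0.0, 0.0, 0.0]
```

View pics/b10.png

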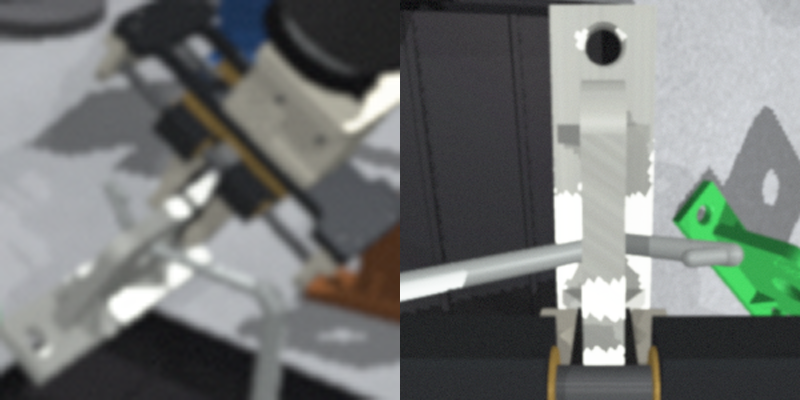

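send_rows(
  deltas=[
    {"dx":2.5,"dy":0.3,"dz":4,"ax":0,"ay":0,"az":0,"fingers":0},
    {"dx":-1,"dy":0,"dz":5,"ax":0,"ay":0,"az":0,"fingers":0},
    {"dx":-2,"dy":0,"dz":4,"ax":0,"ay":0,"az":0,"fingers":0},
    {"dx":0,"dy":0,"dz":0,"ax":0,"ay":0,"az":0,"fingers":0},
  ],
)

```text
clock: 11.25
tool_pos: [0.5306, 0.2802, 0.1517]
orientation: [-0.0, 60.1, -162.6]
force: [0.9, 0.1, -2.0]
opening: 0.0121
```

Run:
```python
from h import *
o,s=snap('wrist','w11.png');_,c=snap('scene');_,t=snap('top')
print(where(o),o['force'],o['moment'],o['opening'])
f=lambda i:cv2.resize(i,(400,400),interpolation=cv2.INTER_CUBIC)
cv2.imwrite('pics/b11.png',np.hstack([f(t['image'][130:230,210:310]),f(s['image'][20:320,170:470])]))
Ts=[pose(*nu(n,u,30),30) for n,u in[(11,8.5),(13,10.5),(18,12),(24,13.2),(30,14.5)]]
multi(Ts)
```

```text
{'x': np.float64(4.1), 'z': np.float64(9.2), 'lat': np.float64(-0.2), 'th': np.float64(29.9), 'n': np.float64(8.2), 'u': np.float64(5.9)} [ 0.88201839  0.11458201 -1.99843299] [ 0.85442577 -2.35698769  0.03398773] 0.012099369325074426
[-3.2, 0.2, 3.2] [-0.02, -0.0, 0.01]
[-2.0, -0.0, 2.0] [-0.0, -0.0, 0.0]
[-1.5, 0.1, 5.0] [-0.0, -0.0, 0.0]
[-1.2, 0.1, 5.9] [-0.0, -0.0, 0.0]
[-1.3, 0.1, 6.0] [-0.0, -0.0, 0.0]
```

View pics/b11.png

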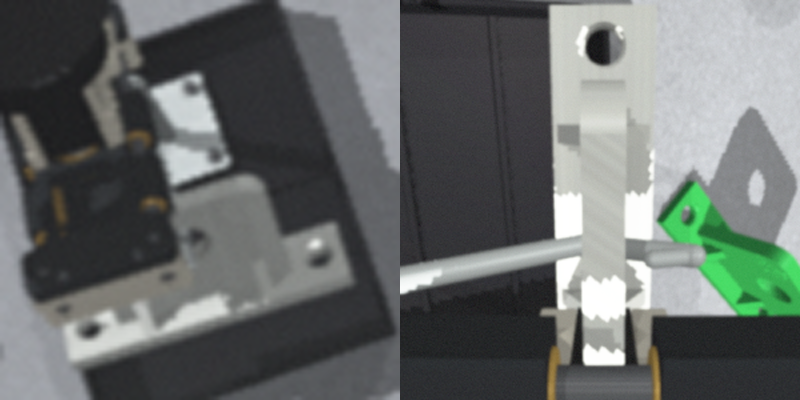

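send_rows(
  deltas=[
    {"dx":-3,"dy":0,"dz":2.5,"ax":0,"ay":0,"az":0,"fingers":0},
    {"dx":-2,"dy":0,"dz":2.5,"ax":0,"ay":0,"az":0,"fingers":0},
    {"dx":0,"dy":0,"dz":0,"ax":0,"ay":0,"az":0,"fingers":0},
  ],
)

```text
clock: 11.78
tool_pos: [0.5288, 0.2796, 0.1582]
orientation: [-0.0, 60.0, -162.6]
force: [-0.4, -0.5, -2.6]
opening: 0.0118
```

Run:
```python
from h import *
o,s=snap('wrist','w12.png')
_,t=snap('top'); f=lambda i:cv2.resize(i,(400,400),interpolation=cv2.INTER_CUBIC)
cv2.imwrite('pics/b12.png',np.hstack([f(t['image'][170:220,235:285]),f(s['image'][140:260,270:390])]))
for i in range(4): o=ctrl.get_obs(); print(where(o),o['force'],o['moment'],o['opening'])
Ts=[pose(*nu(n,u,30),30) for n,u in[(18,12),(24,13.2),(30,14.5),(38,15),(46,15)]]
multi(Ts)
```

```text
{'x': np.float64(6.1), 'z': np.float64(15.4), 'lat': np.float64(-0.2), 'th': np.float64(30.0), 'n': np.float64(13.0), 'u': np.float64(10.3)} [-0.06802303  0.03028748 -3.50282001] [ 0.86619805 -2.28512719  0.04391617] 0.011781522760534817
{'x': np.float64(6.1), 'z': np.float64(15.4), 'lat': np.float64(-0.2), 'th': np.float64(30.0), 'n': np.float64(13.0), 'u': np.float64(10.3)} [-0.06802303  0.03028748 -3.50282001] [ 0.86619805 -2.28512719  0.04391617] 0.011781522760534817
{'x': np.float64(6.1), 'z': np.float64(15.4), 'lat': np.float64(-0.2), 'th': np.float64(30.0), 'n': np.float64(13.0), 'u': np.float64(10.3)} [-0.06802303  0.03028748 -3.50282001] [ 0.86619805 -2.28512719  0.04391617] 0.011781522760534817
{'x': np.float64(6.1), 'z': np.float64(15.4), 'lat': np.float64(-0.2), 'th': np.float64(30.0), 'n': np.float64(13.0), 'u': np.float64(10.3)} [-0.06802303  0.03028748 -3.50282001] [ 0.86619805 -2.28512719  0.04391617] 0.011781522760534817
[-1.6, 0.3, 5.0] [-0.02, -0.0, 0.01]
[-1.2, 0.1, 6.0] [-0.0, -0.0, 0.0]
[-1.4, 0.1, 6.0] [-0.0, -0.0, 0.0]
[-0.5, 0.2, 8.0] [-0.0, -0.0, 0.0]
[0.0, 0.2, 8.0] [-0.0, -0.0, 0.0]
```

View pics/b12.png

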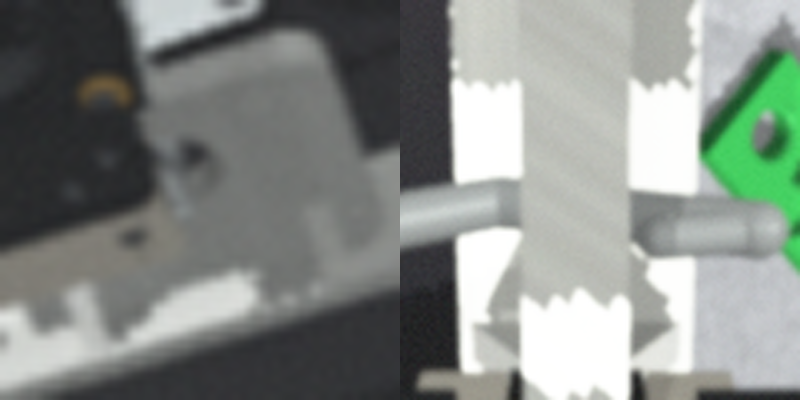

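Only the weight is on the wrist, and the barb is at the lug's front face (wrist crop (640,230)). Backing out over the barb.

send_rows(
  deltas=[
    {"dx":-1.5,"dy":0.2,"dz":2.5,"ax":0,"ay":0,"az":0,"fingers":0},
    {"dx":0,"dy":0,"dz":2.5,"ax":0,"ay":0,"az":0,"fingers":0},
    {"dx":-1,"dy":0,"dz":3,"ax":0,"ay":0,"az":0,"fingers":0},
    {"dx":0,"dy":0,"dz":0,"ax":0,"ay":0,"az":0,"fingers":0},
  ],
)

```text
clock: 12.38
tool_pos: [0.5233, 0.2777, 0.1644]
orientation: [-0.0, 60.0, -162.6]
force: [-0.1, 0.5, -3.4]
opening: 0.0119
```

Run:
```python
from h import *
o=ctrl.get_obs(); print(where(o),o['force'],o['moment'],o['opening'])
_,t=snap('top'); _,s=snap('wrist'); f=lambda i:cv2.resize(i,(400,400),interpolation=cv2.INTER_CUBIC)
cv2.imwrite('pics/b13.png',np.hstack([f(t['image'][170:220,235:285]),f(s['image'][140:260,270:390])]))
```

```text
{'x': np.float64(11.8), 'z': np.float64(22.0), 'lat': np.float64(-0.1), 'th': np.float64(30.0), 'n': np.float64(21.2), 'u': np.float64(13.1)} [-0.08836314  0.47193854 -3.42418077] [ 0.85439981 -2.27208811 -0.01046876] 0.011876638953082545
```

View pics/b13.png

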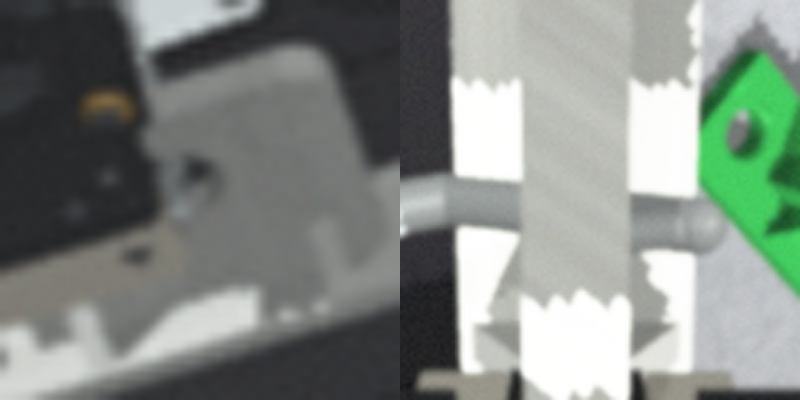

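Run:
```python
from h import *
o,t=snap('top'); T=toolT(o)
b=T[:3,3]+T[:3,:3]@BORE
g=lambda p:((proj(o,t,p)[0]-[235,170]+.4)*8).round(0)
print('bore',g(b)); print('rim',[g(b+T[:3,:3]@np.array([.016*np.cos(a),.016*np.sin(a),0])) for a in np.arange(0,6.28,.785)])
print('tip',g(BEND+HX*.0229+UZ*.0328),'barb',g(BEND+HX*.0098+UZ*.028),'bend',g(BEND))
print('front rim',[g(b+T[:3,:3]@np.array([.016*np.cos(a),.016*np.sin(a),.006])) for a in np.arange(0,6.28,.785)])
cv2.imwrite('pics/b14.png',cv2.resize(t['image'][170:220,235:285],(800,600)[:1]+(600,),interpolation=cv2.INTER_CUBIC))
```

```text
bore [172. 178.]
rim [array([186., 210.]), array([219., 189.]), array([225., 161.]), array([200., 143.]), array([158., 145.]), array([125., 166.]), array([120., 194.]), array([145., 212.])]
tip [180. 208.] barb [168. 168.] bend [170. 151.]
front rim [array([190., 225.]), array([223., 204.]), array([229., 177.]), array([204., 158.]), array([162., 160.]), array([128., 182.]), array([123., 210.]), array([149., 228.])]
```

View pics/b14.png

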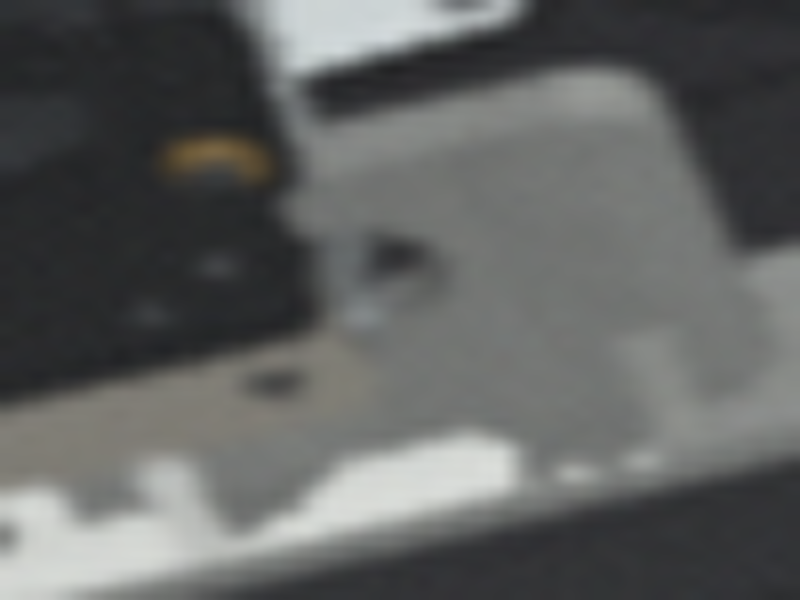

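Predictions match: tip seen at crop (180,212) against (180,208), bore's right rim 222 against 225. The hook is mid-bore; continuing out.

send_rows(
  deltas=[
    {"dx":-0.5,"dy":0,"dz":3.5,"ax":0,"ay":0,"az":0,"fingers":0},
    {"dx":-0.5,"dy":0,"dz":3.5,"ax":0,"ay":0,"az":0,"fingers":0},
    {"dx":-0.5,"dy":0,"dz":3.5,"ax":0,"ay":0,"az":0,"fingers":0},
    {"dx":0,"dy":0,"dz":0,"ax":0,"ay":0,"az":0,"fingers":0},
  ],
)

```text
clock: 13.02
tool_pos: [0.5153, 0.2752, 0.171]
orientation: [-0.0, 60.0, -162.6]
force: [0.2, 0.5, -3.5]
opening: 0.0117
```

send_rows(
  deltas=[
    {"dx":0,"dy":0,"dz":5,"ax":0,"ay":0,"az":0,"fingers":0},
    {"dx":0,"dy":0,"dz":5,"ax":0,"ay":0,"az":0,"fingers":0},
    {"dx":0,"dy":0,"dz":6,"ax":0,"ay":0,"az":0,"fingers":0},
    {"dx":0,"dy":0,"dz":0,"ax":0,"ay":0,"az":0,"fingers":0},
  ],
)

```text
clock: 13.52
tool_pos: [0.5019, 0.271, 0.1791]
orientation: [-0.0, 60.0, -162.6]
force: [0.9, 0.2, -3.9]
opening: 0.0117
```

Run:
```python
from h import *
o=ctrl.get_obs(); print(where(o),o['force'],o['moment'],o['opening'])
_,t=snap('scene'); _,s=snap('wrist'); f=lambda i:cv2.resize(i,(400,400),interpolation=cv2.INTER_CUBIC)
cv2.imwrite('pics/b15.png',np.hstack([f(t['image'][120:240,300:420]),f(s['image'][100:300,220:420])]))
```

```text
{'x': np.float64(34.2), 'z': np.float64(36.7), 'lat': np.float64(-0.8), 'th': np.float64(29.9), 'n': np.float64(47.9), 'u': np.float64(14.7)} [ 0.89370147  0.20532511 -3.85673816] [ 0.89640441 -2.37540289  0.01470541] 0.011655882628732855
```

View pics/b15.png

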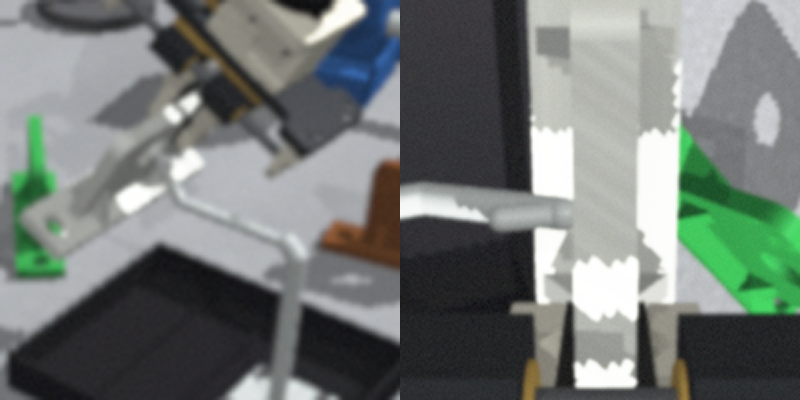

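send_rows(
  deltas=[
    {"dx":0,"dy":0,"dz":8,"ax":0,"ay":0,"az":0,"fingers":0},
    {"dx":0,"dy":0,"dz":12,"ax":0,"ay":0,"az":0,"fingers":0},
    {"dx":-6,"dy":0,"dz":14,"ax":0,"ay":0,"az":0,"fingers":0},
    {"dx":-14,"dy":0,"dz":10,"ax":0,"ay":0,"az":0,"fingers":0},
    {"dx":-17,"dy":0,"dz":10,"ax":0,"ay":0,"az":0,"fingers":0},
    {"dx":-17,"dy":0,"dz":10,"ax":0,"ay":0,"az":0,"fingers":0},
    {"dx":0,"dy":0,"dz":0,"ax":0,"ay":0,"az":0,"fingers":0},
  ],
)

```text
clock: 14.5
tool_pos: [0.4759, 0.2629, 0.2598]
orientation: [-0.2, 60.3, -162.7]
force: [0.5, -0.9, -3.7]
opening: 0.0119
```

Run:
```python
from h import *
np.set_printoptions(precision=4,suppress=True)
o=ctrl.get_obs(); print(o['tool_pos'],where(o),o['force'],o['joint_pos'])
_,t=snap('scene','s16.png'); _,s=snap('wrist','w16.png')
plan([o['tool_pos'][0],o['tool_pos'][1],o['tool_pos'][2]+.01],down(197.5),5)
```

```text
[0.4759 0.2629 0.2598] {'x': np.float64(61.5), 'z': np.float64(117.3), 'lat': np.float64(-1.7), 'th': np.float64(29.7), 'n': np.float64(111.6), 'u': np.float64(71.4)} [ 0.4985 -0.9436 -3.6861] [  40.6443   26.3092   13.9902  -11.757  -105.0407  -23.5142]
[{"dx": -2.2, "dy": -0.0, "dz": 1.1, "ax": -0.0, "ay": 1.2, "az": 0.0}, {"dx": -2.4, "dy": -0.0, "dz": 0.8, "ax": -0.01, "ay": 1.2, "az": 0.0}, {"dx": -2.4, "dy": -0.0, "dz": 0.5, "ax": -0.0, "ay": 1.2, "az": 0.01}, {"dx": -2.5, "dy": -0.0, "dz": 0.4, "ax": -0.01, "ay": 1.2, "az": -0.0}, {"dx": -2.4, "dy": -0.0, "dz": 0.0, "ax": -0.0, "ay": 1.19, "az": 0.0}]
```

View pics/s16.png

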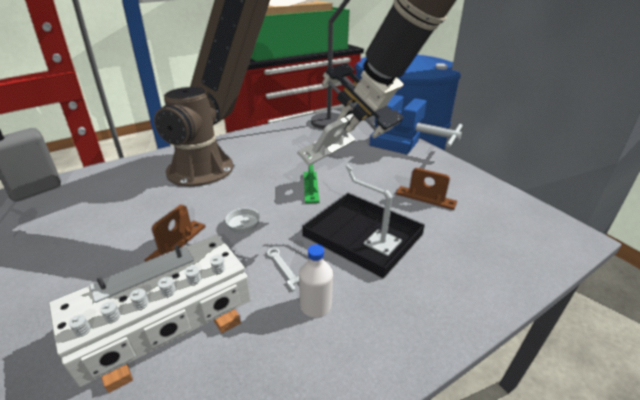

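Bracket is clear of the hook. Uprighting, then carrying it to beside the head to measure the studs.

send_rows(
  deltas=[
    {"dx":-2,"dy":0,"dz":1,"ax":0,"ay":1,"az":0,"fingers":0},
    {"dx":-2,"dy":0,"dz":1,"ax":0,"ay":1,"az":0,"fingers":0},
    {"dx":-2,"dy":0,"dz":1,"ax":0,"ay":1,"az":0,"fingers":0},
    {"dx":-2,"dy":0,"dz":0,"ax":0,"ay":1,"az":0,"fingers":0},
    {"dx":-2,"dy":0,"dz":0,"ax":0,"ay":1,"az":0,"fingers":0},
    {"dx":-2,"dy":0,"dz":0,"ax":0,"ay":0.94,"az":0,"fingers":0},
    {"dx":0,"dy":0,"dz":0,"ax":0,"ay":0,"az":0,"fingers":0},
  ],
)

```text
clock: 15.48
tool_pos: [0.4742, 0.2618, 0.27]
orientation: [0.9, 89.7, -161.6]
force: [-0.6, 0.2, -3.3]
opening: 0.0118
```

Run:
```python
from h import *
np.set_printoptions(precision=4,suppress=True)
o=ctrl.get_obs(); T=toolT(o);print(T,o['joint_pos'])
plan([.50,-.236,.275],down(184.3),12)
```

```text
[[-0.0055  0.2998 -0.954   0.4742]
 [-0.0018 -0.954  -0.2998  0.2618]
 [-1.      0.0001  0.0058  0.27  ]
 [ 0.      0.      0.      1.    ]] [ 49.5123   6.2169 -10.5044  -0.1792 -73.5631 -32.0168]
[{"dx": -0.4, "dy": 40.2, "dz": 10.4, "ax": 0.22, "ay": 0.01, "az": -0.0}, {"dx": -0.3, "dy": 40.4, "dz": 9.6, "ax": 0.22, "ay": 0.0, "az": -0.0}, {"dx": -0.4, "dy": 40.6, "dz": 8.8, "ax": 0.22, "ay": 0.01, "az": -0.0}, {"dx": -0.4, "dy": 40.8, "dz": 8.1, "ax": 0.22, "ay": 0.0, "az": -0.0}, {"dx": -0.3, "dy": 40.9, "dz": 7.3, "ax": 0.22, "ay": 0.01, "az": -0.0}, {"dx": -0.4, "dy": 41.0, "dz": 6.4, "ax": 0.21, "ay": 0.0, "az": -0.0}, {"dx": -0.4, "dy": 41.2, "dz": 5.8, "ax": 0.22, "ay": 0.01, "az": -0.0}, {"dx": -0.4, "dy": 41.2, "dz": 4.9, "ax": 0.22, "ay": 0.0, "az": -0.01}, {"dx": -0.4, "dy": 41.4, "dz": 4.1, "ax": 0.22, "ay": 0.01, "az": 0.0}, {"dx": -0.4, "dy": 41.4, "dz": 3.4, "ax": 0.22, "ay": 0.0, "az": 0.0}, {"dx": -0.4, "dy": 41.4, "dz": 2.6, "ax": 0.22, "ay": 0.01, "az": 0.0}, {"dx": -0.4, "dy": 41.5, "dz": 1.7, "ax": 0.22, "ay": 0.01, "az": 0.0}]
```

send_rows(
  deltas=[
    {"dx":0,"dy":20,"dz":6,"ax":0.2,"ay":0.03,"az":0,"fingers":0},
    {"dx":0,"dy":38,"dz":9,"ax":0.2,"ay":0.03,"az":0,"fingers":0},
    {"dx":0,"dy":46,"dz":9,"ax":0.25,"ay":0,"az":0,"fingers":0},
    {"dx":0,"dy":48,"dz":9,"ax":0.25,"ay":0,"az":0,"fingers":0},
    {"dx":-1,"dy":48,"dz":8,"ax":0.25,"ay":0,"az":0,"fingers":0},
    {"dx":-1,"dy":48,"dz":7,"ax":0.25,"ay":0,"az":0,"fingers":0},
    {"dx":-1,"dy":48,"dz":6,"ax":0.25,"ay":0,"az":0,"fingers":0},
    {"dx":-1,"dy":48,"dz":5,"ax":0.25,"ay":0,"az":0,"fingers":0},
    {"dx":-1,"dy":48,"dz":5,"ax":0.25,"ay":0,"az":0,"fingers":0},
    {"dx":0,"dy":46,"dz":4,"ax":0.2,"ay":0,"az":0,"fingers":0},
    {"dx":0,"dy":34,"dz":3,"ax":0.2,"ay":0,"az":0,"fingers":0},
    {"dx":0,"dy":18,"dz":2,"ax":0.1,"ay":0,"az":0,"fingers":0},
  ],
)

```text
clock: 16.98
tool_pos: [0.4977, -0.2349, 0.2737]
orientation: [-17.3, 89.8, 166.7]
force: [-0.4, -0.1, -3.2]
opening: 0.0119
```

send_rows(
  deltas=[
    {"dx":0,"dy":0,"dz":0,"ax":0,"ay":0,"az":0,"fingers":0},
    {"dx":0,"dy":0,"dz":0,"ax":0,"ay":0,"az":0,"fingers":0},
  ],
)

```text
clock: 17.23
tool_pos: [0.4984, -0.2323, 0.2746]
orientation: [-29.1, 89.9, 155.0]
force: [0.1, 0.5, -2.4]
opening: 0.0119
```

Run:
```python
from h import *
np.set_printoptions(precision=4,suppress=True)
o,s=snap('wrist','w17.png'); np.save('o17.npy',o,allow_pickle=True); snap('scene','s17.png'); snap('top','t17.png'); print(toolT(o),o['force'],o['joint_pos'],o['opening'],o['clock'])
```

```text
[[-0.001   0.072  -0.9974  0.4984]
 [ 0.0005 -0.9974 -0.072  -0.2323]
 [-1.     -0.0006  0.001   0.2746]
 [ 0.      0.      0.      1.    ]] [ 0.0872  0.5463 -2.4092] [ -4.5955   6.7274  -9.3846  -0.0237 -73.9493   8.7285] 0.011894898972139271 17.225
```

View pics/w17.png

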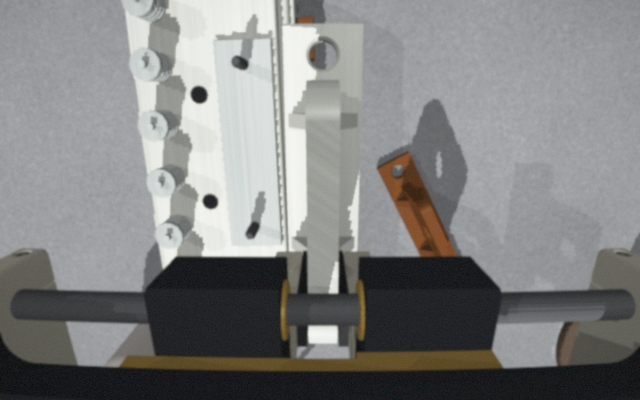

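The wrist view shows the pad (215–285, 35–245) with both studs, at (240,62) and (252,230), and the bracket's far foot hole at (322,55).

Run:
```python
import cv2,numpy as np
a=cv2.imread('pics/w17.png')
f=lambda i,w,h:cv2.resize(i,(w,h),interpolation=cv2.INTER_CUBIC)
cv2.imwrite('pics/c17.png',np.hstack([f(a[10:130,205:365],480,360),f(a[170:260,215:295],320,360)]))
cv2.imwrite('pics/c17b.png',f(a[20:110,280:370],540,540))
```

```text
(no output)
```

View pics/c17.png

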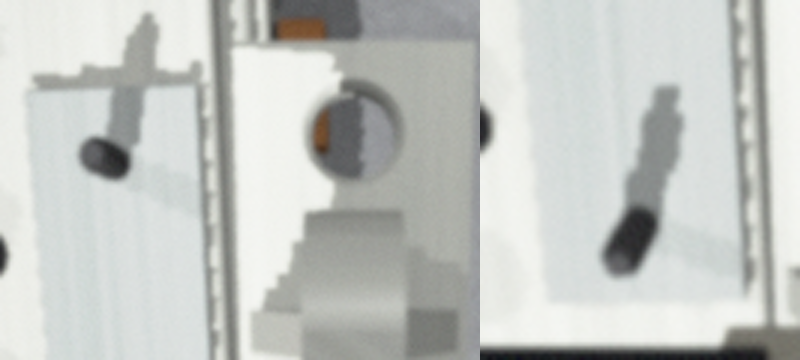

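View pics/c17b.png

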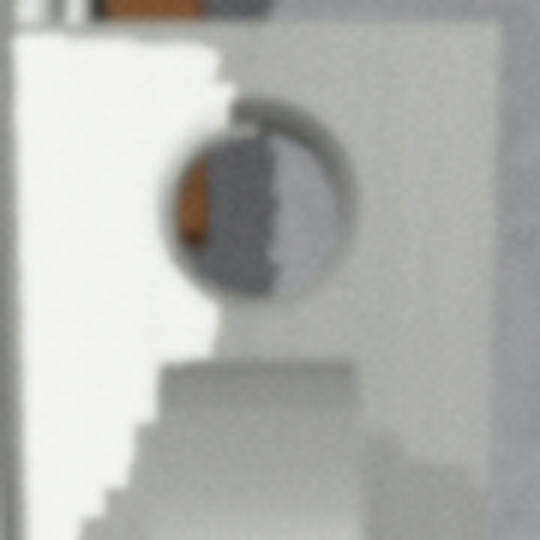

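Run:
```python
from h import *
np.set_printoptions(precision=4,suppress=True)
o=np.load('o17.npy',allow_pickle=True).item(); _,s=snap('wrist'); T=toolT(o)
At=onz(o,s,236.5,61.5,.149);Ab=onz(o,s,244.1,63.8,.121);Nt=onz(o,s,249.8,234.2,.149);Nb=onz(o,s,254.8,224.2,.121)
print(At,Ab,Nt,Nb)
for a,n in((At,Nt),(Ab,Nb)): d=n-a; print('len',np.linalg.norm(d),'yaw',np.degrees(np.arctan2(d[1],d[0])),'mid',(a+n)/2)
# pad corners (crop): far-left (28,90), far-right(197,88); near-left(547,300) near-right (742,295)
P=[onz(o,s,205+28/3,10+90/3,.121),onz(o,s,205+197/3,10+86/3,.121),onz(o,s,215+(742-480)/4,170+295/4,.121),onz(o,s,215+(548-480)/4,170+300/4,.121)]
print(np.array(P),'c',np.mean(P,0),np.linalg.norm(P[0]-P[1]),np.linalg.norm(P[1]-P[2]), 'yaw',[np.degrees(np.arctan2(*(q[[1,0]]))) for q in (P[2]-P[1],P[3]-P[0])])
zt=o['tool_pos'][2]-.0385
h=onz(o,s,322.8,53.1,zt); 
l=onz(o,s,280+12/6-.4,20+22/6-.4,zt); r=onz(o,s,280+500/6-.4,20+22/6-.4,zt)
for n,p in(('hole',h),('l',l),('r',r)): print(n,p,T[:3,:3].T@(p-T[:3,3])*1000)
print(np.linalg.norm(l-r), np.linalg.norm(onz(o,s,280+157/6,53,zt)-onz(o,s,280+360/6,53,zt)))
```

```text
[ 0.5736 -0.3375  0.149 ] [ 0.5736 -0.3385  0.121 ] [ 0.5607 -0.1927  0.149 ] [ 0.5613 -0.1924  0.121 ]
len 0.1453679981668991 yaw 95.09696563355448 mid [ 0.5672 -0.2651  0.149 ]
len 0.14661107132380063 yaw 94.7982319580974 mid [ 0.5674 -0.2654  0.121 ]
[[ 0.5996 -0.3564  0.121 ]
 [ 0.5513 -0.3602  0.121 ]
 [ 0.5356 -0.1737  0.121 ]
 [ 0.5837 -0.1688  0.121 ]] c [ 0.5675 -0.2648  0.121 ] 0.04838847231483253 0.18720132111694487 yaw [np.float64(94.83223516788296), np.float64(94.83058000060646)]
hole [ 0.5054 -0.3372  0.2361] [ 38.4422 105.1621   0.545 ]
l [ 0.5289 -0.3511  0.2361] [ 38.4112 120.7149 -21.9135]
r [ 0.4847 -0.3543  0.2361] [ 38.4555 120.6595  22.456 ]
0.044369550818607155 0.018765194045374425
```

Run:
```python
from h import *
C=plan([.565,-.2336,.262],down(184.9),3)
C=plan([.565,-.2336,.207],down(184.9),3,C)
```

```text
[{"dx": 4.4, "dy": 2.2, "dz": -22.0, "ax": -0.05, "ay": -0.0, "az": -0.0}, {"dx": 4.4, "dy": 2.3, "dz": -21.9, "ax": -0.04, "ay": -0.0, "az": -0.0}, {"dx": 4.4, "dy": 2.3, "dz": -22.0, "ax": -0.05, "ay": -0.0, "az": -0.0}]
[{"dx": 18.3, "dy": 0.0, "dz": 0.0, "ax": 0.0, "ay": -0.0, "az": -0.0}, {"dx": 18.4, "dy": 0.0, "dz": 0.0, "ax": 0.0, "ay": -0.0, "az": -0.0}, {"dx": 18.3, "dy": 0.0, "dz": 0.0, "ax": 0.0, "ay": -0.0, "az": -0.0}]
```

send_rows(
  deltas=[
    {"dx":4,"dy":2.3,"dz":-14,"ax":-0.05,"ay":0,"az":0,"fingers":0},
    {"dx":4,"dy":2.3,"dz":-22,"ax":-0.05,"ay":0,"az":0,"fingers":0},
    {"dx":4,"dy":2.3,"dz":-20,"ax":-0.05,"ay":0,"az":0,"fingers":0},
    {"dx":4,"dy":0,"dz":-10,"ax":0,"ay":0,"az":0,"fingers":0},
    {"dx":15,"dy":0,"dz":0,"ax":0,"ay":0,"az":0,"fingers":0},
    {"dx":15,"dy":0,"dz":0,"ax":0,"ay":0,"az":0,"fingers":0},
    {"dx":12,"dy":0,"dz":0,"ax":0,"ay":0,"az":0,"fingers":0},
    {"dx":8,"dy":0,"dz":0,"ax":0,"ay":0,"az":0,"fingers":0},
    {"dx":0,"dy":0,"dz":0,"ax":0,"ay":0,"az":0,"fingers":0},
    {"dx":0,"dy":0,"dz":0,"ax":0,"ay":0,"az":0,"fingers":0},
  ],
)

```text
clock: 18.68
tool_pos: [0.5652, -0.2345, 0.2096]
orientation: [151.7, 89.9, -23.4]
force: [0.2, 0.5, -3.6]
opening: 0.0119
```

Run:
```python
from h import *
np.set_printoptions(precision=4,suppress=True)
o,s=snap('wrist','w18.png'); np.save('o18.npy',o,allow_pickle=True); _,c=snap('scene','s18.png'); snap('top','t18.png'); print(toolT(o),o['force'],o['opening'],o['clock'])
f=lambda i,w,h:cv2.resize(i,(w,h),interpolation=cv2.INTER_CUBIC)
cv2.imwrite('pics/c18.png',np.hstack([f(s['image'][10:110,270:370],400,400),f(c['image'][200:340,60:200],400,400)]))
```

```text
[[ 0.001   0.0852 -0.9964  0.5652]
 [-0.0004 -0.9964 -0.0852 -0.2345]
 [-1.      0.0005 -0.001   0.2096]
 [ 0.      0.      0.      1.    ]] [ 0.2209  0.5264 -3.562 ] 0.0118803011566363 18.675
```

View pics/c18.png

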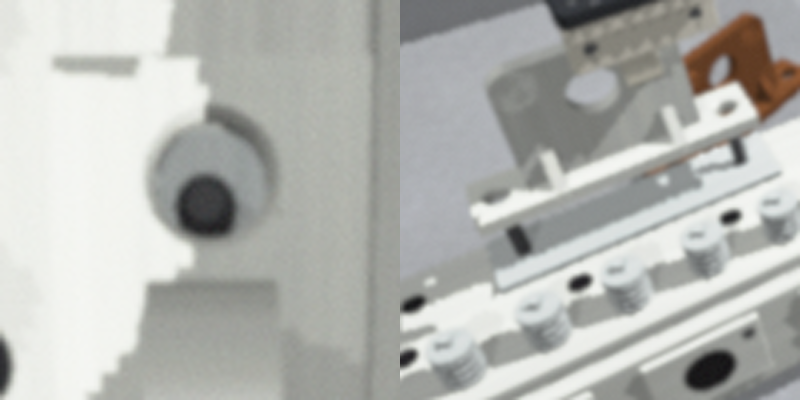

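View pics/s18.png

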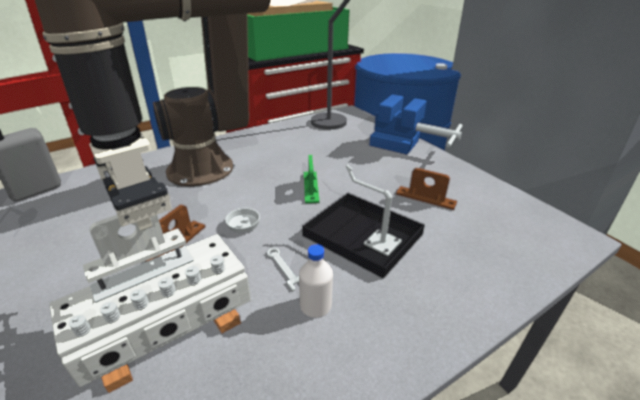

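Run:
```python
from h import *
np.set_printoptions(precision=4,suppress=True)
o=np.load('o18.npy',allow_pickle=True).item(); _,s=snap('wrist');_,c=snap('scene'); T=toolT(o)
px=lambda x,y:(270+x/4-.37,10+y/4-.37)
st=onz(o,s,*px(206,205),.149); zt=o['tool_pos'][2]-.0385
h=onz(o,s,*px(212,175),zt); print('stud',st,'hole',h,'diff tool',T[:3,:3].T@(st-h)*1000)
# predicted foot bottom/top edge corners (+x side) in scene crop coords
g=lambda p:((proj(o,c,p)[0]-[60,200]+.36)*400/140).round(0)+[400,0]
for x in(.0385,.0485):
  for y in(32-90,32+90):
    for z in(-.022,.022): print(x,y,z,g((T@np.array([x,y/1000,z,1]))[:3]))
S=np.array([.5674,-.2651,.121]);a=np.radians(94.9);e=np.array([np.cos(a),np.sin(a),0]);f=np.array([np.sin(a),-np.cos(a),0])
print('pad',[g(S+e*sy*.095+f*sx*.025) for sy in(-1,1) for sx in(-1,1)],'studs',[g(S+e*k*.074+[0,0,.028]) for k in(-1,1)])
cv2.imwrite('pics/c18b.png',cv2.resize(c['image'][225:310,75:200],(800,544),interpolation=cv2.INTER_CUBIC))
```

```text
stud [ 0.5746 -0.3376  0.149 ] hole [ 0.5738 -0.3392  0.1711] diff tool [22.1242 -1.6055 -0.9307]
0.0385 -58 -0.022 [753. 117.]
0.0385 -58 0.022 [732.  84.]
0.0385 122 -0.022 [470. 229.]
0.0385 122 0.022 [459. 187.]
0.0485 -58 -0.022 [756. 128.]
0.0485 -58 0.022 [735.  95.]
0.0485 122 -0.022 [476. 240.]
0.0485 122 0.022 [465. 198.]
pad [array([480., 241.]), array([493., 290.]), array([753., 132.]), array([778., 170.])] studs [array([505., 221.]), array([728., 132.])]
```

View pics/c18b.png

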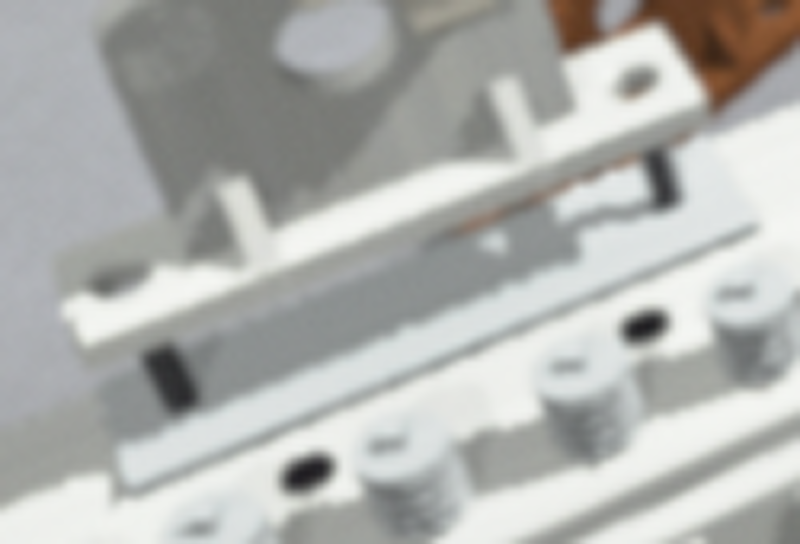

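The far stud shows through the far hole (crop stud (206,205), hole (212,175)). It is off by about 1.6 mm in y and 0.9 mm in z against 3 mm clearance. Correcting and lowering a little past the stud ends.

send_rows(
  deltas=[
    {"dx":0,"dy":-1.3,"dz":-0.8,"ax":0,"ay":0,"az":0,"fingers":0},
    {"dx":4,"dy":0,"dz":0,"ax":0,"ay":0,"az":0,"fingers":0},
    {"dx":4,"dy":0,"dz":0,"ax":0,"ay":0,"az":0,"fingers":0},
    {"dx":2,"dy":0,"dz":0,"ax":0,"ay":0,"az":0,"fingers":0},
    {"dx":0,"dy":0,"dz":0,"ax":0,"ay":0,"az":0,"fingers":0},
    {"dx":0,"dy":0,"dz":0,"ax":0,"ay":0,"az":0,"fingers":0},
  ],
)

```text
clock: 19.68
tool_pos: [0.5657, -0.2331, 0.199]
orientation: [109.7, 90.0, -65.4]
force: [0.1, -0.4, -4.6]
opening: 0.0119
```

Run:
```python
from h import *
np.set_printoptions(precision=4,suppress=True)
o,s=snap('wrist','w19.png'); np.save('o19.npy',o,allow_pickle=True); _,c=snap('scene','s19.png'); print(toolT(o),o['force'],o['moment'],o['clock'])
f=lambda i,w,h:cv2.resize(i,(w,h),interpolation=cv2.INTER_CUBIC)
cv2.imwrite('pics/c19.png',np.hstack([f(s['image'][20:80,290:350],400,400),f(c['image'][225:310,75:200],400,400)]))
```

```text
[[ 0.0001  0.0851 -0.9964  0.5657]
 [-0.0002 -0.9964 -0.0851 -0.2331]
 [-1.      0.0002 -0.0001  0.199 ]
 [ 0.      0.      0.      1.    ]] [ 0.1166 -0.3648 -4.5852] [ 0.1671 -0.0646 -0.0483] 19.675
```

View pics/c19.png

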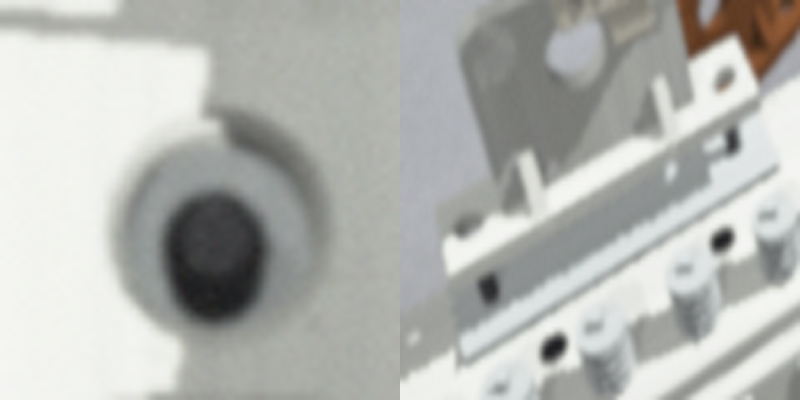

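Well centred: stud tip (215,240) in the hole's lower rim, about (217,230) at 13 px/mm. Lowering.

send_rows(
  deltas=[
    {"dx":3,"dy":0,"dz":0,"ax":0,"ay":0,"az":0,"fingers":0},
    {"dx":3,"dy":0,"dz":0,"ax":0,"ay":0,"az":0,"fingers":0},
    {"dx":3,"dy":0,"dz":0,"ax":0,"ay":0,"az":0,"fingers":0},
    {"dx":0,"dy":0,"dz":0,"ax":0,"ay":0,"az":0,"fingers":0},
  ],
)

```text
clock: 20.27
tool_pos: [0.5654, -0.233, 0.1895]
orientation: [-9.2, 90.0, 175.7]
force: [-0.6, 0.0, -3.1]
opening: 0.0121
```

send_rows(
  deltas=[
    {"dx":4,"dy":0,"dz":0,"ax":0,"ay":0,"az":0,"fingers":0},
    {"dx":4,"dy":0,"dz":0,"ax":0,"ay":0,"az":0,"fingers":0},
    {"dx":4,"dy":0,"dz":0,"ax":0,"ay":0,"az":0,"fingers":0},
    {"dx":3,"dy":0,"dz":0,"ax":0,"ay":0,"az":0,"fingers":0},
    {"dx":0,"dy":0,"dz":0,"ax":0,"ay":0,"az":0,"fingers":0},
  ],
)

```text
clock: 20.9
tool_pos: [0.5655, -0.233, 0.1746]
orientation: [-4.4, 90.0, -179.5]
force: [-0.3, -0.2, -3.9]
opening: 0.0118
```

Run:
```python
from h import *
np.set_printoptions(precision=4,suppress=True)
o,s=snap('wrist','w20.png'); _,c=snap('scene','s20.png'); print(o['tool_pos'],o['force'],o['moment'],o['clock'])
f=lambda i,w,h:cv2.resize(i,(w,h),interpolation=cv2.INTER_CUBIC)
cv2.imwrite('pics/c20.png',np.hstack([f(s['image'][20:80,290:350],400,400),f(c['image'][225:310,75:200],400,400)]))
```

```text
[ 0.5655 -0.233   0.1746] [-0.3169 -0.1785 -3.9128] [ 0.2112 -0.0549  0.0303] 20.9
```

View pics/c20.png

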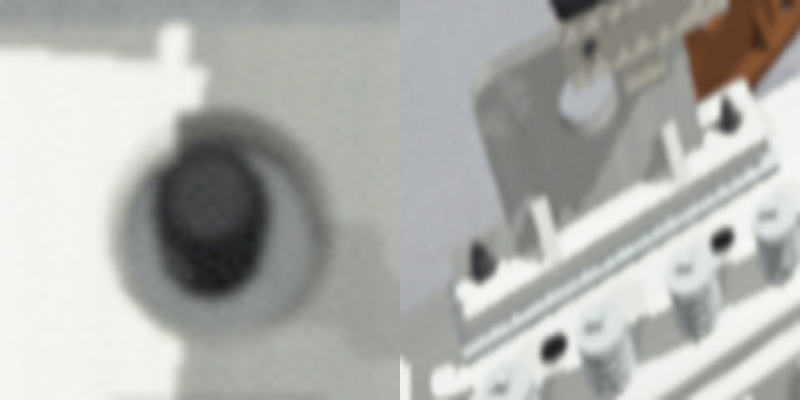

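Both studs are through the holes with no contact load, and about 5 mm remains.

send_rows(
  deltas=[
    {"dx":2,"dy":0,"dz":0,"ax":0,"ay":0,"az":0,"fingers":0},
    {"dx":1.5,"dy":0,"dz":0,"ax":0,"ay":0,"az":0,"fingers":0},
    {"dx":0,"dy":0,"dz":0,"ax":0,"ay":0,"az":0,"fingers":0},
  ],
)

```text
clock: 21.38
tool_pos: [0.5655, -0.233, 0.1713]
orientation: [2.6, 90.0, -172.5]
force: [-0.4, 0.8, -4.0]
opening: 0.0122
```

send_rows(
  deltas=[
    {"dx":0.7,"dy":0,"dz":0,"ax":0,"ay":0,"az":0,"fingers":0},
    {"dx":0,"dy":0,"dz":0,"ax":0,"ay":0,"az":0,"fingers":0},
  ],
)

```text
clock: 21.62
tool_pos: [0.5656, -0.233, 0.1708]
orientation: [104.6, 90.0, -70.5]
force: [-0.0, 0.1, -4.0]
opening: 0.0119
```

send_rows(
  deltas=[
    {"dx":0.7,"dy":0,"dz":0,"ax":0,"ay":0,"az":0,"fingers":0},
    {"dx":0,"dy":0,"dz":0,"ax":0,"ay":0,"az":0,"fingers":0},
  ],
)

```text
clock: 21.88
tool_pos: [0.5656, -0.233, 0.17]
orientation: [33.6, 90.0, -141.5]
force: [0.1, 0.3, -3.6]
opening: 0.0116
```

send_rows(
  deltas=[
    {"dx":0.6,"dy":0,"dz":0,"ax":0,"ay":0,"az":0,"fingers":0},
    {"dx":0,"dy":0,"dz":0,"ax":0,"ay":0,"az":0,"fingers":0},
  ],
)

```text
clock: 22.12
tool_pos: [0.5657, -0.2331, 0.1696]
orientation: [138.4, 90.0, -36.8]
force: [0.1, 0.2, -1.3]
opening: 0.0119
```

send_rows(
  deltas=[
    {"dx":0.6,"dy":0,"dz":0,"ax":0,"ay":0,"az":0,"fingers":0},
    {"dx":0,"dy":0,"dz":0,"ax":0,"ay":0,"az":0,"fingers":0},
  ],
)

```text
clock: 22.38
tool_pos: [0.5658, -0.2331, 0.1696]
orientation: [144.1, 90.0, -31.0]
force: [-2.7, 1.4, 4.1]
opening: 0.0119
```

Run:
```python
from h import *
np.set_printoptions(precision=4,suppress=True)
o,s=snap('wrist','w21.png'); _,c=snap('scene','s21.png'); print(o['tool_pos'],o['force'],o['moment'],o['clock'])
f=lambda i,w,h:cv2.resize(i,(w,h),interpolation=cv2.INTER_CUBIC)
cv2.imwrite('pics/c21.png',f(c['image'][225:310,75:200],800,544))
```

```text
[ 0.5658 -0.2331  0.1696] [-2.6831  1.4073  4.1386] [ 0.7968  0.9142 -0.0652] 22.375
```

View pics/c21.png

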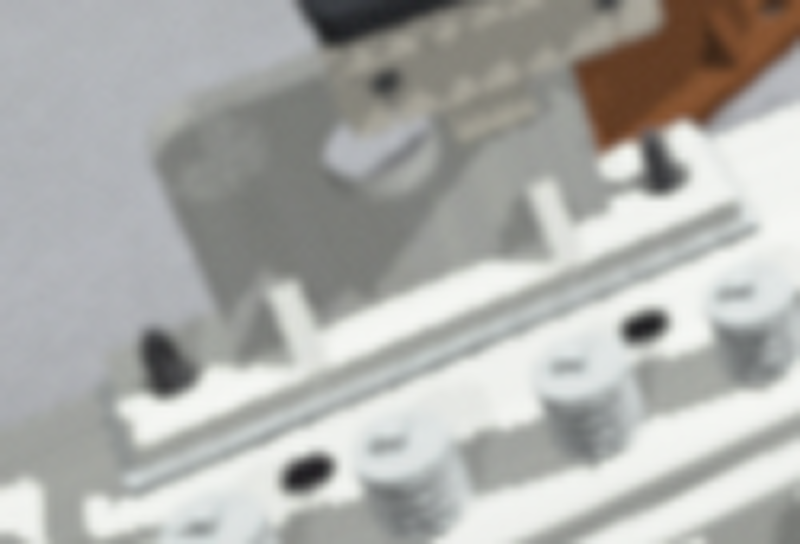

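Contact occurs at underside height 0.121 (the pad height) and pushes up lightly. Foot is parallel to the pad edge and both studs show. Releasing and retreating.

send_rows(
  deltas=[
    {"dx":0,"dy":0,"dz":0,"ax":0,"ay":0,"az":0,"fingers":0.2},
    {"dx":0,"dy":0,"dz":0,"ax":0,"ay":0,"az":0,"fingers":0.3},
    {"dx":0,"dy":0,"dz":0,"ax":0,"ay":0,"az":0,"fingers":0.5},
    {"dx":0,"dy":0,"dz":0,"ax":0,"ay":0,"az":0,"fingers":0.5},
    {"dx":0,"dy":0,"dz":0,"ax":0,"ay":0,"az":0,"fingers":0.5},
    {"dx":0,"dy":0,"dz":0,"ax":0,"ay":0,"az":0,"fingers":0.5},
  ],
)

```text
clock: 23.22
tool_pos: [0.5656, -0.2331, 0.1689]
orientation: [98.0, 90.0, -77.1]
force: [-0.5, -0.0, -0.0]
opening: 0.0436
```

Run:
```python
from h import *
np.set_printoptions(precision=4,suppress=True)
o,s=snap('wrist','w22.png'); print(o['tool_pos'],o['force'],o['opening'],o['clock'])
```

```text
[ 0.5656 -0.2331  0.1689] [-0.5156 -0.0079 -0.0068] 0.04364802597326735 23.225
```

View pics/w22.png

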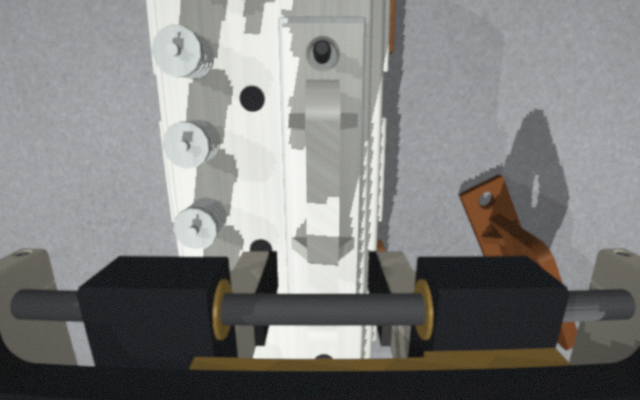

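The fingers are clear of the lug on both sides and the force is zero. Rising straight up.

send_rows(
  deltas=[
    {"dx":-5,"dy":0,"dz":0,"ax":0,"ay":0,"az":0,"fingers":0.5},
    {"dx":-10,"dy":0,"dz":0,"ax":0,"ay":0,"az":0,"fingers":0.5},
    {"dx":-15,"dy":0,"dz":0,"ax":0,"ay":0,"az":0,"fingers":0.5},
    {"dx":-20,"dy":0,"dz":0,"ax":0,"ay":0,"az":0,"fingers":0.5},
    {"dx":-25,"dy":0,"dz":0,"ax":0,"ay":0,"az":0,"fingers":0.5},
    {"dx":-25,"dy":0,"dz":0,"ax":0,"ay":0,"az":0,"fingers":0.5},
    {"dx":-25,"dy":0,"dz":0,"ax":0,"ay":0,"az":0,"fingers":0.5},
    {"dx":-20,"dy":0,"dz":0,"ax":0,"ay":0,"az":0,"fingers":0.5},
    {"dx":0,"dy":0,"dz":0,"ax":0,"ay":0,"az":0,"fingers":0.5},
    {"dx":0,"dy":0,"dz":0,"ax":0,"ay":0,"az":0,"fingers":0.5},
  ],
)

```text
clock: 24.52
tool_pos: [0.5653, -0.2329, 0.3138]
orientation: [-89.6, 90.0, 95.3]
force: [0.6, 0.1, -0.3]
opening: 0.044
```

Run:
```python
from h import *
np.set_printoptions(precision=4,suppress=True)
o,s=snap('wrist','w23.png'); _,c=snap('scene','s23.png'); print(o['tool_pos'],o['force'],o['clock'])
S=np.array([.5674,-.2651,.131]);a=np.radians(94.9);e=np.array([np.cos(a),np.sin(a),0]);f=np.array([np.sin(a),-np.cos(a),0])
print('foot-top corners if seated wrist',[proj(o,s,S+e*sy*.09+f*sx*.022)[0].round(1).tolist() for sy in(-1,1) for sx in(-1,1)])
print('scene',[proj(o,c,S+e*sy*.09+f*sx*.022)[0].round(1).tolist() for sy in(-1,1) for sx in(-1,1)])
z=lambda i:cv2.resize(i,(800,544),interpolation=cv2.INTER_CUBIC)
cv2.imwrite('pics/c23.png',z(c['image'][225:310,75:200]))
```

```text
[ 0.5653 -0.2329  0.3138] [ 0.6205  0.1408 -0.3359] 24.525
foot-top corners if seated wrist [[346.4, 54.2], [299.3, 54.3], [343.7, 235.0], [302.5, 235.0]]
scene [[88.8, 280.3], [93.0, 295.1], [180.4, 243.8], [187.9, 255.6]]
```

View pics/c23.png

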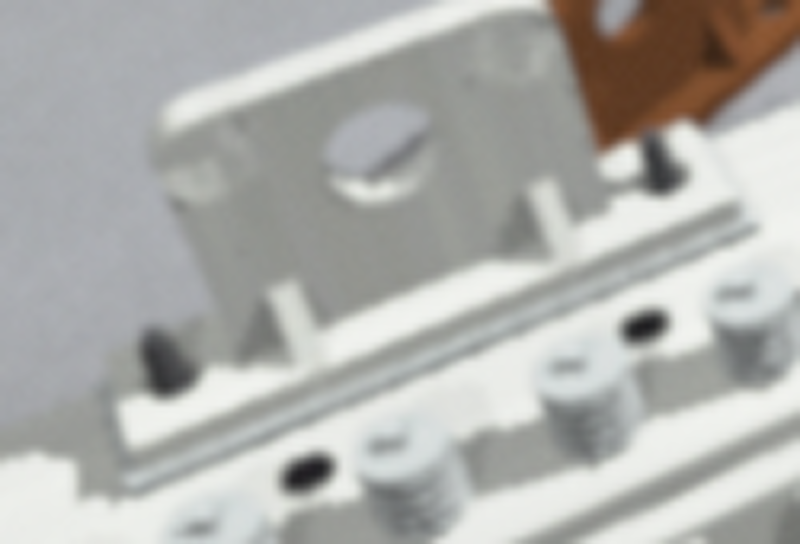

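View pics/w23.png

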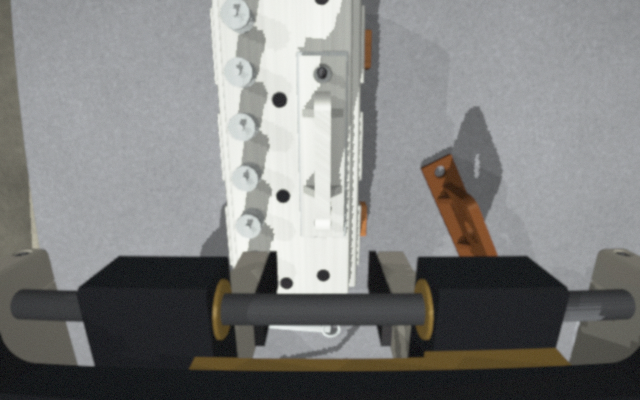

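View pics/s23.png

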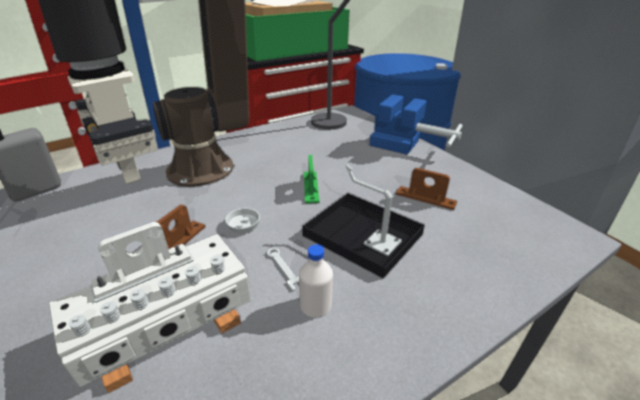

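The bracket is seated. Foot corners in the wrist view, (299,54), (347,54) and row 235, match the seated prediction. Bottle, wrench and dish are at their starting pixels. Handing in.

```bash
python3 -c "
from plant import ctrl
print(ctrl.close_job())"
```

```text
the job is handed in; nothing more can be done
None
```

The aluminium bracket is off the hook and sitting on the two studs, let go, and the job was handed in at about 24.5 s. I raised it 12 mm, tilted it 30° with the top toward the post, and backed it out over the barb. The wrist felt only its weight (about 4 N) the whole way.

**Last checks:**
- **Seating:** contact came with the foot's underside at the pad height (0.121 m). Both studs stand up through the foot, the foot's edge runs parallel to the pad, and its corners are within about 1 pixel of the seated prediction.
- **Robot:** the gripper is open, 0.14 m above the bracket, with no load on it.
- **Bystanders:** the bottle, wrench and dish look to be at their starting pixels in the scene picture. I judged this by eye.

**What failed or disagreed:**
- **First grip:** it closed on nothing. The pictures put the fingertips about 40 mm further back than the stated tool frame, so I went about 38 mm lower and the second grip held. Nothing was touched in the missed grip.
- **Measurements:** the stud spacing came out at 146 mm instead of 148 mm. I corrected the remaining offset by looking through the far hole before lowering.

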